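# Pen in the tin row and top it off

### The job

Finish the tin display on the counter: take the flat divider blade out of the white drying rack and slide it edgewise, all the way down, into the tray slot just beside the two lying tins (the first free slot), so that the pair cannot roll apart. Then lay the spare tin from the wooden cradle in the groove on top of the two, lined up with them, to make a small pyramid. Lower both things into place instead of dropping them, and leave the bottle, cup and jar where they are.

Things in the scene. Friction and masses are not known exactly. Their poses are not given: they have to be found in the camera images.
- tray: Fixed aluminium tray, 150 mm (x) by 212 mm (y); origin: centre of underside; floor top at z 6. Tins lie along its x, in a row along y. End wall inside face at y +100, 46 mm high; -y end 24 mm high. Inside both long sides, grey slotted combs (|x| 61 to 71 mm, y +28 to -85, top at z 46) form 3 upright slots centred at y +3.5 (blocked by a tin), -28.5 (the right one) and -60.5 mm.
- slot (a point): Floor centre of the right (middle) slot, z 6 mm, axes like the tray's. The blade's origin belongs here, its width along x (either way round), thickness along y. Each slot is a pair of facing notches 7 mm wide (y), 40 mm deep from the open top to the tray floor, closed outwards: 142 mm long (x).
- blade: Loose flat divider blade, about 0.28 kg: steel sheet 136 mm wide (x), 4 mm thick (y), 68 mm tall (z), black grip bar centred on its top edge: 70 mm long (x), 10 mm thick (y), 66 to 98 mm above the origin. Origin: centre of its lower edge. Starts upright in the rack, perhaps leaning a few degrees. Once home in the tray its grip bar is above the lower tins.
- rack: Fixed white drying rack, 160 mm (x) by 60 mm (y), base 10 mm thick, posts to 40 mm high with a 6 mm slot along x in which the blade stands, its lower edge 10 mm above the counter. Origin: centre of the underside.
- tin_spare: Loose tin, a cylinder 60 mm in diameter and 110 mm long, about 0.3 kg, steel with a pale paper band. Origin: its centre; its axis is its own x (it may be rolled about x at any angle). Starts lying on the cradle, centre 40 mm above the counter.
- tin_wall: Tin like the spare one, loose, lying in the tray next to the tall end wall, centre about 36 mm above the counter.
- tin_slot: Tin like the spare one, loose, lying in the tray beside the other one, on the slots' side. The space from end wall to slot is 125 mm, so the two tins have a few mm of play. A tin laid in the groove on top of them comes to rest with its centre 50 to 52 mm above theirs, 86 to 88 mm above the counter.
- cradle: Fixed low wooden cradle, 100 mm (x) by 56 mm (y), 16 mm high, with two battens along x between which the spare tin lies. Origin: centre of the underside.
- sauce: Bystander: yellow bottle, 64 mm across, 170 mm high, standing. Origin: centre of the underside.
- cup: Bystander: pale cup, 80 mm across, 95 mm high, standing. Origin: centre of the underside.
- jar: Bystander: glass jar with steel cap, 70 mm across, 85 mm high, standing. Origin: centre of the underside.
Not all that is in view belongs to the job. What is meant by the blade is not blue, green or yellow, and is the larger of those in its own colour.

How it is judged:
By the outcome, as a careful person would: the job done as asked, in the order asked, and still so for the second after the job is handed in, with the robot touching nothing.
It also fails if it takes over 72 s, if anything falls off the work surface, if the arm or the gripper's body presses on something with over 40 N, if the wrist force passes 120 N, or if a joint passes its speed limit or range.

### The arm

A 7-joint arm with a two-finger parallel gripper is mounted at the origin on the work surface. World frame = base frame: x ahead of the robot, y to its left, z up, the work surface at z = 0. Lengths are in m, angles in degrees, forces in N, time in s.
With the tool pointing down it reaches from about 0.4 to 0.875 m from the base axis. Payload 4.4 kg.
Tool frame: the origin (TCP) lies midway between the tips of the shut fingers; the grasp point (between the pads) lies manip.grasp_offset behind it (manip.grasp_offset is the distance from the TCP to the grasp point, in m); z points along the fingers, y is the line along which they close (so a half turn about z gives the same grasp; the last joint's range is limited). The gripper opens to 85 mm and grips with 20 to 120 N. Pads are 22 mm wide; open, the fingers measure 114 mm over their backs; the gripper's body (76 mm by 85 mm) begins 54 mm behind the grasp point. The pads swing forward as they close: fully open they stand 13 mm farther back than shut.
Start: joints at [-69.202, 36.005, 2.206, 86.941, -1.547, 57.084, -1.146], TCP at [0.27, 0.591, 0.231] pointing down, gripper open.
Joint ranges: [-175.42, 175.42], [-21.48, 121.26], [-71.46, 75.88], [10.55, 141.38], [-63.04, 243.04], [13.31, 113.54], [-168.57, 168.57]. Speed limits (degrees/s): [147.25, 147.25, 180, 180, 180, 180, 180].

### API

Orientations are given as a 3x3 rotation matrix whose columns are the frame's x, y, z axes.
In Python, from workcell import manip, optics gives the robot as it stands.
- The arm moves only by the tool send_rows, never from a script. Its argument "motion" is one flat list of numbers, 4 for each row, row after row: the shift along the tool's x, y, z in units of 0.4 m (1.0 is 0.4 m), then the turn about the tool's z in units of 45 degrees (1.0 is 45 degrees). In form: [tx, ty, tz, roll, tx, ty, tz, roll, ...]. A call has exactly 5 rows; each row shifts and turns the commanded pose from where the row before left it, along the tool's axes as they then stand; what a row does not reach is not made up. A row lasts 1/10 s, in which the tool goes at most 50 mm and 8.59 degrees, less where a joint would pass 70% of its speed; a pose out of reach is approached as far as the arm can. A call with a number of a shift or a turn outside -1 to 1 is refused whole. A call with a gripper value outside its range is refused whole. "claw" is the opening, from 0 (shut) to 1 (fully open), set as the call begins (left out, the last holds). The fingers move at their own pace and stop on an object; the grip force is fixed at half the most. Time passes only in rows, so rows that do not move let the fingers close, or fill a call up. It gives the time, the measured TCP pose, the force, the opening and the grip force at its end, in the units of the state.
- manip.read_state(): the state, without advancing time (a new reading comes with each control period).
- optics.capture(name): name is "scene" or "side" or "wrist"; returns a dict with "pixels" (480x640x3 uint8, red, green, blue), "fovy" (degrees; the focal length in pixels is half the picture's height over the tangent of half this angle, whatever the lens; pixels are square), "cx", "cy" (the principal point, pixels), "k1" (the pictures are not rectified: a ray, as slopes to the right and down, at radius r is drawn at 1 + k1 r^2 times it, then the intrinsics apply), "world_from_camera" (4x4, takes a point from camera to world coordinates). Camera axes: x right, y down, z forward; pixel columns grow to the right and rows downward; lengths in m; the calibration is good to about 2 mm. A picture is of the moment at which its call begins. There is no depth.
- manip.sign_off(): hands the job in; it is judged then, once.
The state is a dict: "time": time; "joints": joint angles; "qd": joint speeds; "joint_efforts": joint torques, N m; "tcp_pos": TCP position; "tcp_rot": TCP orientation; "ft_force": force on the tool from outside, world axes, zero at the start; "ft_torque": the same for the moment, N m; "gripper_width": finger opening in m; "grasp_force": force on a finger pad.
Only numpy, scipy, OpenCV 4.12 (cv2) and the standard library are available. Lean on these libraries where they do the work, as an engineer would, in place of code of your own. Each camera call takes 0.05 s, during which the arm holds its last target. There are 200 camera calls.

## Working session

There is one attempt and no reset: what is moved stays moved. The work goes in short steps, Python scripts to look and compute and a tool call to move; the robot and the scene stay as the last step left them, time stands still between calls to the robot, and variables do not carry over. Pictures are saved under pics/ and viewed, at most 10 in all, crops included, and the job is handed in when it is done.

Besides the shell and the picture viewer there is one more tool, called by a JSON object that holds its "name" and its "arguments", one argument or row to a line. send_rows: Moves the arm, as the interface text tells. Shifts and turns lie within -1 to 1; 1 stands for 0.4 m of shift or 45 degrees of turn. Its arguments: {"type":"object","properties":{"motion":{"type":"array"},"claw":{"type":"number"}},"required":["motion"]}

```bash
mkdir -p pics; cat > h.py <<'E'
import numpy as np, cv2
from workcell import manip, optics
def cap(n):
    c=optics.capture(n); return c
def K(c):
    f=240/np.tan(np.radians(c["fovy"])/2); return np.array([[f,0,c["cx"]],[0,f,c["cy"]],[0,0,1]])
def ray(c,uv):
    uv=np.atleast_2d(np.array(uv,float)); k=K(c)
    d=(uv-[c["cx"],c["cy"]])/k[0,0]; s=d.copy()
    for _ in range(20): s=d/(1+c["k1"]*(s**2).sum(1,keepdims=True))
    T=np.array(c["world_from_camera"]); r=np.c_[s,np.ones(len(s))]@T[:3,:3].T
    return T[:3,3],r
def onz(c,uv,z):
    o,r=ray(c,uv); return o+r*((z-o[2])/r[:,2])[:,None]
def proj(c,P):
    T=np.array(c["world_from_camera"]); p=(np.atleast_2d(P)-T[:3,3])@T[:3,:3]
    s=p[:,:2]/p[:,2:]; s=s*(1+c["k1"]*(s**2).sum(1,keepdims=True)); return s*K(c)[0,0]+[c["cx"],c["cy"]]
def tri(c1,u1,c2,u2):
    A=np.zeros((3,3));b=np.zeros(3)
    for c,u in((c1,u1),(c2,u2)):
        o,r=ray(c,u); r=r[0]/np.linalg.norm(r[0]); M=np.eye(3)-np.outer(r,r); A+=M;b+=M@o
    return np.linalg.solve(A,b)
def save(n,im,s=1): cv2.imwrite("pics/"+n,cv2.resize(im,None,fx=s,fy=s,interpolation=cv2.INTER_CUBIC)[:,:,::-1])
E
python3 - <<'E'
from h import *
import pickle
np.set_printoptions(precision=4,suppress=True)
D={}
for n in("scene","side","wrist"):
    c=cap(n);D[n]=c;save(n+".png",c["pixels"]);print(n,c["fovy"],c["cx"],c["cy"],c["k1"]);print(np.array(c["world_from_camera"]))
pickle.dump(D,open("d0.pkl","wb"))
print(manip.grasp_offset); s=manip.read_state();print({k:np.round(v,3) for k,v in s.items()})
E
```

```text
scene 56.992996947078765 319.83327461676623 236.69401407984466 0.013608040012128697
[[-0.7833  0.4349 -0.4443  0.9423]
 [ 0.6213  0.5226 -0.5838  0.6052]
 [-0.0217 -0.7333 -0.6795  0.7061]
 [ 0.      0.      0.      1.    ]]
side 47.51025742491823 318.29750412368855 239.40316028446554 -0.04069056414076932
[[ 0.8588 -0.369   0.3554  0.1265]
 [-0.5124 -0.619   0.5953 -0.6396]
 [ 0.0003 -0.6933 -0.7206  0.885 ]
 [ 0.      0.      0.      1.    ]]
wrist 71.94306863153412 318.2363976694355 249.69383925532242 -0.030196221304207183
[[ 0.4157  0.875   0.2481  0.207 ]
 [ 0.9095 -0.3996 -0.1145  0.6196]
 [-0.0011  0.2733 -0.9619  0.3739]
 [ 0.      0.      0.      1.    ]]
0.0187
{'time': np.float64(0.15), 'joints': array([-69.202,  36.046,   2.203,  86.983,  -1.548,  57.083,  -1.147]), 'qd': array([-0.07 , -0.142, -0.041, -0.168,  0.041, -0.151,  0.033]), 'joint_efforts': array([  0.002, -56.38 ,   1.228, -19.365,   0.011,   0.007,   0.   ]), 'tcp_pos': array([0.27 , 0.591, 0.231]), 'tcp_rot': array([[-0.909,  0.416, -0.001],
       [ 0.416,  0.909, -0.001],
       [ 0.   , -0.001, -1.   ]]), 'ft_force': array([ 0.144, -0.552,  0.037]), 'ft_torque': array([-0.032,  0.028, -0.044]), 'grasp_force': np.float64(0.0), 'gripper_width': np.float64(0.086)}
```

View pics/scene.png

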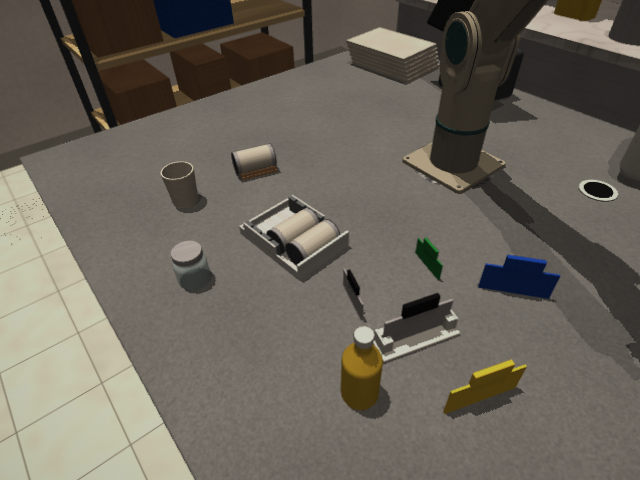

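View pics/side.png

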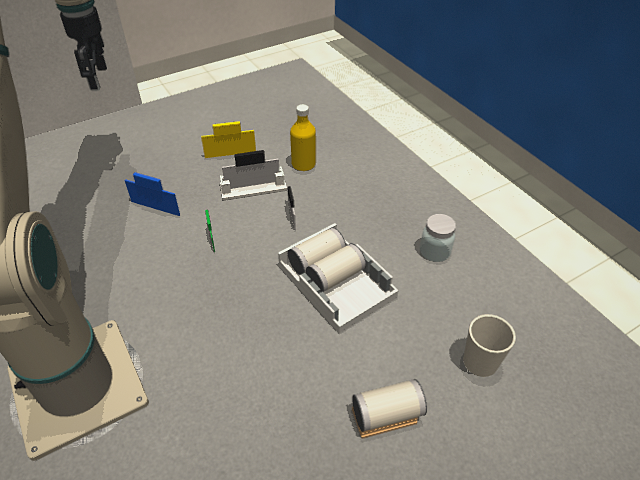

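Scene view: the robot base is at (455,165), the tray with two tins at (295,235), the spare tin on its cradle at (255,160). The cup is at (180,185), the jar at (190,265), the bottle at (361,370).

Blade candidates are blue (518,277), green (428,256), yellow (485,387), a small black-grip one (353,287), and a larger black-grip one in the white rack (420,318). The last one fits: it isn't blue, green or yellow, it's the larger of the two in its colour, and it stands in the rack. I'll confirm that in one crop.

```bash
python3 - <<'E'
from h import *
import pickle
D=pickle.load(open("d0.pkl","rb"))
a=D["scene"]["pixels"][230:370,330:470];b=D["side"]["pixels"][140:240,190:310]
t=D["side"]["pixels"][215:335,270:405];u=D["scene"]["pixels"][190:280,235:355]
R=lambda i:cv2.resize(i,(400,300),interpolation=cv2.INTER_CUBIC)
save("crop.png",np.vstack([np.hstack([R(a),R(b)]),np.hstack([R(u),R(t)])]))
E
```

```text
(no output)
```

View pics/crop.png

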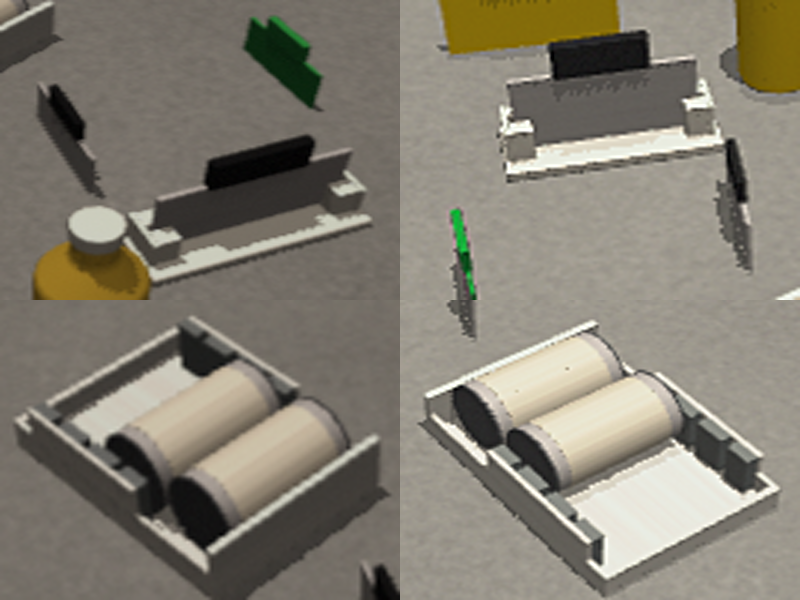

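The crop confirms it: the black-grip blade in the rack, about scene (384..453, 300..320), is clearly larger than the black-grip one at (353,285). The tray's tall wall is at scene (298,272) to (349,231), and the middle comb notch is free. Next I triangulate the corners.

```bash
python3 - <<'E'
from h import *
import pickle
np.set_printoptions(precision=4,suppress=True)
D=pickle.load(open("d0.pkl","rb")); A,B=D["scene"],D["side"]
P=dict(bl1=((384.3,319.6),(279.1,160)),bl2=((453.2,300),(223,168.3)),
 tw1=((349,231),(279.1,254.2)),tw2=((298,271.7),(335.8,223.8)),le1=((240,227.5),(397.6,291)),le2=((292.6,196),(339.2,331)))
Q={}
for k,(u,v) in P.items():
    p=tri(A,u,B,v);Q[k]=p;print(k,p,"res",proj(A,p)[0]-u,proj(B,p)[0]-v)
for a,b in(("bl1","bl2"),("tw1","tw2"),("le1","le2"),("tw1","le2"),("tw2","le1")):
    d=Q[b]-Q[a];print(a,b,np.linalg.norm(d),np.degrees(np.arctan2(d[1],d[0])))
# masks: black grip, pale bands
for n,c,(x0,y0,x1,y1) in(("scene",A,(395,285,445,320)),("side",B,(228,145,270,168))):
    g=c["pixels"][y0:y1,x0:x1].max(2)<45
    m=g.astype(np.uint8);k,l,s,ce=cv2.connectedComponentsWithStats(m);i=1+s[1:,4].argmax()
    cn=np.argwhere(l==i)[:,::-1]+[x0,y0]; print(n,"grip",ce[i]+[x0,y0],s[i],cv2.boxPoints(cv2.minAreaRect(cn.astype(np.float32))).tolist())
for n,c in(("scene",A),("side",B)):
    h=cv2.cvtColor(c["pixels"],cv2.COLOR_RGB2HSV);m=((h[...,0]>8)&(h[...,0]<25)&(h[...,1]>28)&(h[...,1]<90)&(h[...,2]>120)).astype(np.uint8)
    k,l,s,ce=cv2.connectedComponentsWithStats(m)
    for i in range(1,k):
        if s[i,4]>150 :
            cn=np.argwhere(l==i)[:,::-1].astype(np.float32);print(n,ce[i],s[i],np.round(cv2.boxPoints(cv2.minAreaRect(cn)),1).tolist())
E
```

```text
bl1 [0.5781 0.302  0.0781] res [-0.631   0.1179] [-0.4544 -0.0921]
bl2 [0.4509 0.3474 0.0746] res [-1.1209  0.3079] [-0.8242 -0.2912]
tw1 [0.4483 0.062  0.043 ] res [-0.627   0.1112] [-0.6728 -0.1008]
tw2 [0.6039 0.0835 0.0353] res [ 0.1831 -0.0146] [0.1699 0.0045]
le1 [ 0.6174 -0.1305  0.0186] res [0.0482 0.0017] [ 0.0553 -0.0048]
le2 [ 0.4581 -0.1498  0.0211] res [-2.3592  0.1373] [-3.1588 -0.1044]
bl1 bl2 0.13507375221327558 160.36014092588164
tw1 tw2 0.15724062471742423 7.871197751566346
le1 le2 0.16049683443071064 -173.09849090301282
tw1 le2 0.2131414100451689 -87.35710153530334
tw2 le1 0.21509087878331956 -86.38571444206524
scene grip [420.1297 306.1883] [  7   8  38  27 563] [[398.6000061035156, 305.800048828125], [438.1999816894531, 292.60003662109375], [442.8999938964844, 306.70001220703125], [403.3000183105469, 319.9000244140625]]
side grip [249.2878 158.1773] [  7   5  30  17 344] [[234.11981201171875, 154.13201904296875], [262.823974609375, 149.82638549804688], [264.6357116699219, 161.90463256835938], [235.93154907226562, 166.21026611328125]]
scene [580.1455  31.2362] [ 5
[... 3071 characters left out ...]
999938964844], [477.6000061035156, 306.79998779296875], [498.79998779296875, 317.3999938964844], [483.0, 349.0]]
side [ 82.8547 399.317 ] [   7  320  141  139 5842] [[-13.5, 371.6000061035156], [111.19999694824219, 311.8999938964844], [153.3000030517578, 399.8999938964844], [28.700000762939453, 459.6000061035156]]
side [387.4693 390.6823] [360 381  56  22 554] [[359.79998779296875, 392.1000061035156], [412.5, 378.8999938964844], [415.29998779296875, 390.20001220703125], [362.6000061035156, 403.3999938964844]]
side [393.851  411.1531] [366 394  55  34 973] [[365.5, 404.1000061035156], [417.8999938964844, 393.3999938964844], [422.6000061035156, 416.5], [370.20001220703125, 427.20001220703125]]
```

```bash
cat >> h.py <<'E'
def plan(p,yaw,step=.045,n=None):
    """rows (5 per line) from measured pose to TCP p, tool x at world yaw (deg, mod 180 not applied)"""
    s=manip.read_state();q=np.array(s["tcp_pos"]);R=np.array(s["tcp_rot"])
    y0=np.degrees(np.arctan2(R[1,0],R[0,0]));dy=(yaw-y0+180)%360-180;d=np.array(p)-q
    n=n or int(5*np.ceil(max(np.linalg.norm(d)/step,abs(dy)/8,1)/5))
    out=[]
    for i in range(n):
        a=np.radians(-dy*i/n);c,t=np.cos(a),np.sin(a);Ri=R@np.array([[c,-t,0],[t,c,0],[0,0,1]])
        out.append(list(np.round(np.r_[Ri.T@d/n/.4,-dy/n/45],3)))
    print("at",np.round(q,4),"yaw",round(y0,2),"z-axis",np.round(R[:,2],4),"w",s["gripper_width"],"t",round(s["time"],2))
    for k in range(0,n,5): print([float(v) for r in out[k:k+5] for v in r])
E
python3 - <<'E'
from h import *
import pickle
D=pickle.load(open("d0.pkl","rb")); A,B=D["scene"],D["side"]
print("cap",tri(A,(364,333),B,(302,108)))
print("grip centroid",tri(A,(420.1,306.2),B,(249.3,158.2)))
plan([.47,-.03,.36],185)
E
```

```text
cap [0.66889774 0.34467387 0.16865479]
grip centroid [0.51527964 0.3278793  0.09063271]
at [0.27   0.5907 0.2306] yaw 155.43 z-axis [-6.0e-04 -1.3e-03 -1.0e+00] w 0.08580735325823598 t 0.15
[-0.073, -0.08, -0.021, -0.044, -0.071, -0.083, -0.021, -0.044, -0.068, -0.085, -0.021, -0.044, -0.065, -0.087, -0.021, -0.044, -0.062, -0.09, -0.021, -0.044]
[-0.059, -0.092, -0.021, -0.044, -0.055, -0.094, -0.021, -0.044, -0.052, -0.095, -0.021, -0.044, -0.049, -0.097, -0.021, -0.044, -0.045, -0.099, -0.021, -0.044]
[-0.042, -0.1, -0.021, -0.044, -0.038, -0.102, -0.021, -0.044, -0.035, -0.103, -0.021, -0.044, -0.031, -0.104, -0.021, -0.044, -0.028, -0.105, -0.021, -0.044]
```

{"name": "send_rows", "arguments": {
  "motion": [-0.073,-0.08,-0.021,-0.044,-0.071,-0.083,-0.021,-0.044,-0.068,-0.085,-0.021,-0.044,-0.065,-0.087,-0.021,-0.044,-0.062,-0.09,-0.021,-0.044],
  "claw": 1
}}

```text
time: 0.65
tcp_pos: [0.3377, 0.3822, 0.2734]
tcp_rot: [[-0.968, 0.252, -0.0], [0.252, 0.968, -0.0], [-0.0, -0.0, -1.0]]
ft_force: [1.0, -0.3, 0.9]
gripper_width: 0.0856
grasp_force: 0.0
```

{"name": "send_rows", "arguments": {
  "motion": [-0.059,-0.092,-0.021,-0.044,-0.055,-0.094,-0.021,-0.044,-0.052,-0.095,-0.021,-0.044,-0.049,-0.097,-0.021,-0.044,-0.045,-0.099,-0.021,-0.044]
}}

```text
time: 1.15
tcp_pos: [0.4044, 0.1752, 0.3156]
tcp_rot: [[-0.997, 0.082, 0.0], [0.082, 0.997, 0.0], [-0.0, 0.0, -1.0]]
ft_force: [-0.1, 0.4, -0.4]
gripper_width: 0.0854
grasp_force: 0.0
```

{"name": "send_rows", "arguments": {
  "motion": [-0.042,-0.1,-0.021,-0.044,-0.038,-0.102,-0.021,-0.044,-0.035,-0.103,-0.021,-0.044,-0.031,-0.104,-0.021,-0.044,-0.028,-0.105,-0.021,-0.044]
}}

```text
time: 1.65
tcp_pos: [0.471, -0.0315, 0.3577]
tcp_rot: [[-0.996, -0.091, 0.0], [-0.091, 0.996, 0.0], [-0.0, 0.0, -1.0]]
ft_force: [1.2, 0.8, -0.1]
gripper_width: 0.0853
grasp_force: 0.0
```

{"name": "send_rows", "arguments": {
  "motion": [0,0,0,0,0,0,0,0,0,0,0,0,0,0,0,0,0,0,0,0]
}}

```text
time: 2.15
tcp_pos: [0.4707, -0.0285, 0.3571]
tcp_rot: [[-0.996, -0.092, -0.001], [-0.092, 0.996, 0.0], [0.0, 0.0, -1.0]]
ft_force: [0.9, -0.5, 0.2]
gripper_width: 0.0857
grasp_force: 0.0
```

```bash
python3 - <<'E'
from h import *
import pickle
c=cap("wrist");pickle.dump(c,open("tray.pkl","wb"));save("tray.png",c["pixels"],1.25)
print(proj(c,[[.53,-.03,0],[.515,.325,.1]]));plan([.47,-.03,.36],185)
E
```

```text
[[313.4815143  241.10365553]
 [582.76653545 273.07378021]]
at [ 0.4708 -0.0287  0.3572] yaw -174.76 z-axis [-4.e-04  2.e-04 -1.e+00] w 0.08521838659610187 t 2.2
[0.0, -0.001, -0.001, 0.001, 0.0, -0.001, -0.001, 0.001, 0.0, -0.001, -0.001, 0.001, 0.0, -0.001, -0.001, 0.001, 0.0, -0.001, -0.001, 0.001]
```

View pics/tray.png

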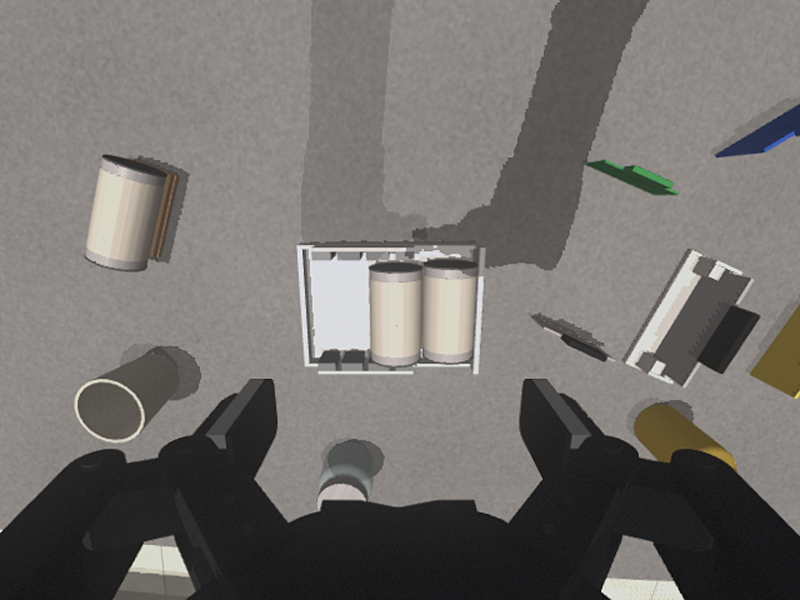

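Wrist view (×1.25): the tray spans (300,243) to (482,373), with the tall wall on the right, the tins at (395,313) and (449,310), and the dark combs along the top and bottom edges. The spare tin is at (130,212), the rack with the blade at (695,320). I'll take one enlarged crop of the tray for precise corner pixels.

```bash
python3 - <<'E'
from h import *
import pickle
c=pickle.load(open("tray.pkl","rb"))
save("traycrop.png",c["pixels"][188:304,236:392],5)
E
```

```text
(no output)
```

View pics/traycrop.png

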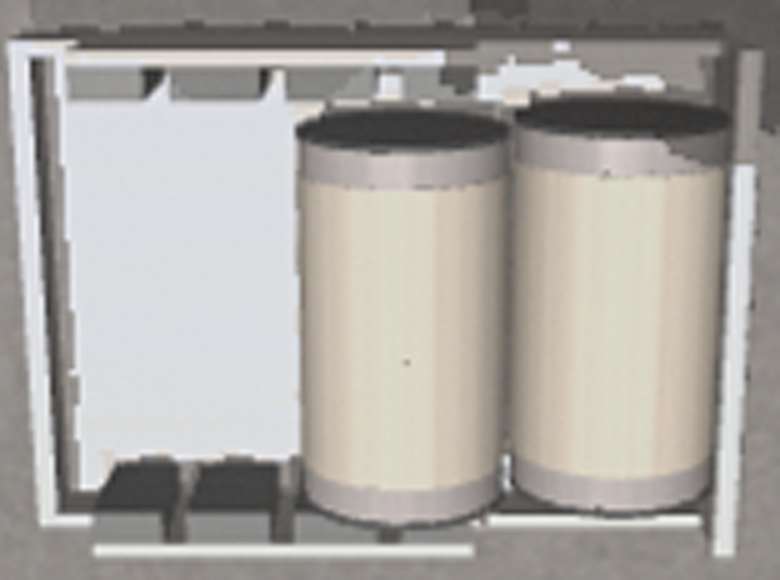

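The crop shows the tall wall's outer edge at (763,52) to (733,555) and the low end's outer corners at (10,42) and (42,526). The gaps between the comb tops for the middle slot are at about (276,83) and (283,528), and for the far slot at (158,83) and (174,528).

```bash
python3 - <<'E'
from h import *
import pickle
np.set_printoptions(precision=4,suppress=True)
D=pickle.load(open("d0.pkl","rb")); c=pickle.load(open("tray.pkl","rb"))
px=lambda X:(np.array(X,float)+.5)/5-.5+[236,188]
tw=onz(c,px([(763,52),(733,555)]),.046); le=onz(c,px([(10,42),(42,526)]),.024)
s2=onz(c,px([(276,83),(283.5,528)]),.046); s3=onz(c,px([(158.5,83),(174,528)]),.046)
ang=lambda d:np.degrees(np.arctan2(d[1],d[0]))
for n,q in(("tw",tw),("le",le),("s2",s2),("s3",s3)): print(n,q[:,:2].tolist(),"mid",q.mean(0),"len",np.linalg.norm(q[1]-q[0]),"yaw",ang(q[1]-q[0]))
d=tw.mean(0)-le.mean(0);print("long",np.linalg.norm(d[:2]),ang(d)-90)
# least squares rigid fit
loc=np.array([(-75,106),(75,106),(-75,-106),(75,-106),(-66,-28.5),(66,-28.5),(-66,-60.5),(66,-60.5)])/1000
W=np.vstack([tw,le,s2,s3])[:,:2]; lc,wc=loc.mean(0),W.mean(0)
U,_,V=np.linalg.svd((loc-lc).T@(W-wc));R=(U@V).T;t=wc-R@lc
print("tray",t,ang(R[:,0]),"res mm",(W-(loc@R.T+t))*1e3); print("slot",R@[0,-.0285]+t)
# tins: silhouettes edges mid in crop at z.036
tn=onz(c,px([(404,135),(404,515),(620,120),(620,508)]),.036);print("tin ends",tn, ang(tn[1]-tn[0]),ang(tn[3]-tn[2]))
# project corners into scene & side for check
for n in("scene","side"):
    P=[np.r_[R@l+t,z] for l,z in zip(loc[:4],(.046,.046,.024,.024))];print(n,proj(D[n],P).tolist())
# spare tin & blade in wrist image (view px/1.25)
v=lambda X:(np.array(X,float)+.5)/1.25-.5
sp=onz(c,v([(134,163),(117,263)]),.04);print("spare",sp,ang(sp[1]-sp[0]))
B=onz(c,v([(700,362),(757,308),(727,375),(742,305)]),.108);print("bar",B)
E
```

```text
tw [[0.44805570176563203, 0.06618426862636775], [0.5971593457947324, 0.07960050437144817]] mid [0.5226 0.0729 0.046 ] len 0.14970601873112602 yaw 5.1415858624446455
le [[0.4672301437579026, -0.14457642802997467], [0.6165309317781069, -0.13078539584974253]] mid [ 0.5419 -0.1377  0.024 ] len 0.14993637941490445 yaw 5.277480792666818
s2 [[0.46885049988291666, -0.06617065912058673], [0.6006184561492929, -0.05479653634425104]] mid [ 0.5347 -0.0605  0.046 ] len 0.13225794859874695 yaw 4.933504791440505
s3 [[0.4717818061414306, -0.09840089960329851], [0.6036141881440162, -0.0872113880258083]] mid [ 0.5377 -0.0928  0.046 ] len 0.13230639483342613 yaw 4.851455010137794
long 0.2114534537044894 5.229505717661084
tray [ 0.5322 -0.0324] 5.154648804777775 res mm [[ 0.0448 -0.2892]
 [-0.2449 -0.3496]
 [ 0.1722  0.0928]
 [ 0.0797  0.4072]
 [-0.2081  0.5034]
 [ 0.0937  0.018 ]
 [-0.1518  0.1437]
 [ 0.2144 -0.5262]]
slot [ 0.5348 -0.0607]
tin ends [[ 0.4818 -0.0297  0.036 ]
 [ 0.5974 -0.0192  0.036 ]
 [ 0.4719  0.0308  0.036 ]
 [ 0.5892  0.0457  0.036 ]] 5.179920759994629 7.227823345474167
scene [[349.8429858581752, 231.0832255731603], [299.4234547560548, 265.6695561203215], [288.4618048486749, 197.58223515645435], [239.92714864238016, 225.44996327258104]]
side [[277.20640329266246, 251.83751426482587], [334.43680957495576, 222.37141846240812], [338.6271276729463, 326.09389285284897], [397.7487285206146, 289.7467565234025]]
spare [[ 0.3929 -0.3177  0.04  ]
 [ 0.5032 -0.3454  0.04  ]] -14.097059842348147
bar [[0.5376 0.2941 0.108 ]
 [0.4751 0.3364 0.108 ]
 [0.5496 0.3281 0.108 ]
 [0.4735 0.3196 0.108 ]]
```

```bash
python3 - <<'E'
from h import *
plan([.4958,.3315,.24],160.4)
E
```

```text
at [ 0.4708 -0.0287  0.3572] yaw -174.76 z-axis [-4.e-04  2.e-04 -1.e+00] w 0.08521838659610187 t 2.2
[-0.014, 0.089, 0.029, 0.055, -0.011, 0.09, 0.029, 0.055, -0.007, 0.09, 0.029, 0.055, -0.003, 0.09, 0.029, 0.055, 0.001, 0.09, 0.029, 0.055]
[0.005, 0.09, 0.029, 0.055, 0.009, 0.09, 0.029, 0.055, 0.013, 0.089, 0.029, 0.055, 0.017, 0.089, 0.029, 0.055, 0.021, 0.088, 0.029, 0.055]
```

{"name": "send_rows", "arguments": {
  "motion": [-0.014,0.089,0.029,0.055,-0.011,0.09,0.029,0.055,-0.007,0.09,0.029,0.055,-0.003,0.09,0.029,0.055,0.001,0.09,0.029,0.055]
}}

```text
time: 2.7
tcp_pos: [0.4838, 0.1521, 0.2989]
tcp_rot: [[-0.992, 0.127, 0.0], [0.127, 0.992, 0.0], [-0.0, 0.0, -1.0]]
ft_force: [0.8, 0.2, -0.4]
gripper_width: 0.085
grasp_force: 0.0
```

{"name": "send_rows", "arguments": {
  "motion": [0.005,0.09,0.029,0.055,0.009,0.09,0.029,0.055,0.013,0.089,0.029,0.055,0.017,0.089,0.029,0.055,0.021,0.088,0.029,0.055]
}}

```text
time: 3.2
tcp_pos: [0.4959, 0.3324, 0.2408]
tcp_rot: [[-0.942, 0.336, -0.0], [0.336, 0.942, 0.0], [0.0, 0.0, -1.0]]
ft_force: [0.1, -0.6, 1.3]
gripper_width: 0.0855
grasp_force: 0.0
```

{"name": "send_rows", "arguments": {
  "motion": [0,0,0,0,0,0,0,0,0,0,0,0,0,0,0,0,0,0,0,0]
}}

```text
time: 3.7
tcp_pos: [0.4968, 0.3294, 0.2419]
tcp_rot: [[-0.941, 0.337, 0.001], [0.337, 0.941, 0.0], [-0.001, 0.0, -1.0]]
ft_force: [0.3, 0.3, -0.3]
gripper_width: 0.0851
grasp_force: 0.0
```

```bash
python3 - <<'E'
from h import *
import pickle
c=cap("wrist");pickle.dump(c,open("rack.pkl","wb"))
u=proj(c,[[.5145,.325,.08]])[0];print(u)
x0,y0=max(0,int(u[0])-130),max(0,int(u[1])-97);print(x0,y0)
save("rack.png",c["pixels"][y0:y0+195,x0:x0+260],3);plan([.4958,.3315,.24],160.4)
E
```

```text
[319.9990617  250.28188537]
189 153
at [0.4968 0.3296 0.2418] yaw 160.3 z-axis [ 7.e-04  4.e-04 -1.e+00] w 0.08540676226684263 t 3.75
[0.001, 0.001, 0.001, -0.0, 0.001, 0.001, 0.001, -0.0, 0.001, 0.001, 0.001, -0.0, 0.001, 0.001, 0.001, -0.0, 0.001, 0.001, 0.001, -0.0]
```

View pics/rack.png

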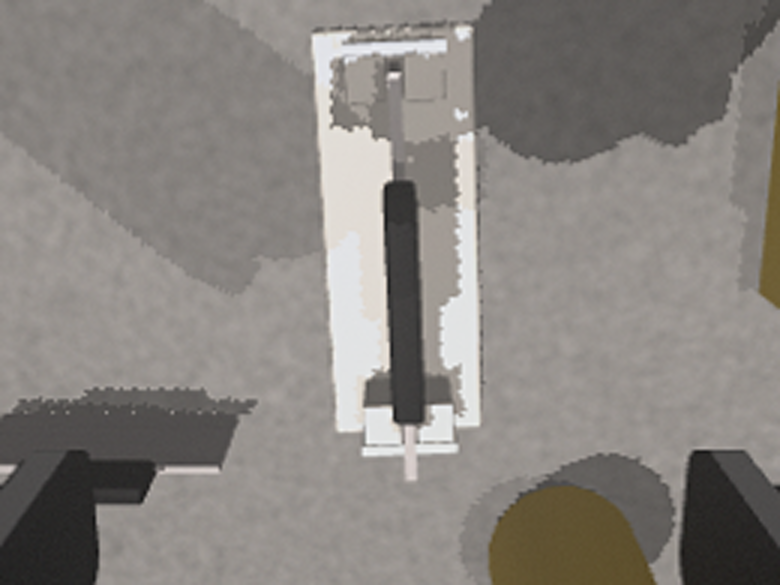

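The rack is seen from above with the blade clear of the post ends. The bar's top face runs from (400,222) to (409,423), the sheet's far top corner is at (410,480), and the sheet's near end in the slot is at (394,70).

```bash
python3 - <<'E'
from h import *
import pickle
np.set_printoptions(precision=4,suppress=True)
c=pickle.load(open("rack.pkl","rb"));px=lambda X:(np.array(X,float)+.5)/3-.5+[189,153]
ang=lambda d:np.degrees(np.arctan2(d[1],d[0]))
b=onz(c,px([(400,222),(409,423)]),.108);print("bar top",b,b.mean(0),np.linalg.norm(b[1]-b[0]),ang(b[1]-b[0]))
print("bar w",np.linalg.norm(np.diff(onz(c,px([(394,423),(424,423)]),.108),axis=0)))
print("sheet far corner",onz(c,px([(410,478)]),.078))
r=onz(c,px([(314,32),(337,432),(480,425),(472,25)]),.01);print("rack base",r,r.mean(0),ang(r[1]-r[0]),ang(r[2]-r[3]))
p=onz(c,px([(395,70)]),.04);print("slot near end",p)
E
```

```text
bar top [[0.4877 0.3362 0.108 ]
 [0.5469 0.3181 0.108 ]] [0.5173 0.3271 0.108 ] 0.06198879088081095 -17.01684647195518
bar w 0.009066441432267442
sheet far corner [[0.5787 0.3079 0.078 ]]
rack base [[0.4299 0.3245 0.01  ]
 [0.5816 0.2767 0.01  ]
 [0.5985 0.3329 0.01  ]
 [0.4471 0.3798 0.01  ]] [0.5143 0.3285 0.01  ] -17.478688490020556 -17.226520495027085
slot near end [[0.4511 0.3482 0.04  ]]
```

```bash
python3 - <<'E'
from h import *
import pickle
D=pickle.load(open("d0.pkl","rb"))
for a,b in(((346,270),(290,187)),((362,310),(294,228))): print(tri(D["scene"],a,D["side"],b))
plan([.5137,.3284,.077],162.7,step=.03)
E
```

```text
[0.55268495 0.18367017 0.09014884]
[ 0.54065348  0.19351253 -0.03689214]
at [0.4968 0.3296 0.2418] yaw 160.3 z-axis [ 7.e-04  4.e-04 -1.e+00] w 0.08540676226684263 t 3.75
[-0.004, 0.001, 0.041, -0.005, -0.004, 0.001, 0.041, -0.005, -0.004, 0.001, 0.041, -0.005, -0.004, 0.001, 0.041, -0.005, -0.004, 0.001, 0.041, -0.005]
[-0.004, 0.001, 0.041, -0.005, -0.004, 0.001, 0.041, -0.005, -0.004, 0.001, 0.041, -0.005, -0.004, 0.001, 0.041, -0.005, -0.004, 0.001, 0.041, -0.005]
```

{"name": "send_rows", "arguments": {
  "motion": [-0.004,0.001,0.041,-0.005,-0.004,0.001,0.041,-0.005,-0.004,0.001,0.041,-0.005,-0.004,0.001,0.041,-0.005,-0.004,0.001,0.041,-0.005],
  "claw": 0.5
}}

```text
time: 4.25
tcp_pos: [0.5049, 0.3293, 0.159]
tcp_rot: [[-0.948, 0.318, 0.0], [0.318, 0.948, 0.0], [-0.0, 0.001, -1.0]]
ft_force: [-0.6, -1.0, 0.2]
gripper_width: 0.0428
grasp_force: 0.0
```

{"name": "send_rows", "arguments": {
  "motion": [-0.004,0.001,0.041,-0.005,-0.004,0.001,0.041,-0.005,-0.004,0.001,0.041,-0.005,-0.004,0.001,0.041,-0.005,-0.004,0.001,0.041,-0.005]
}}

```text
time: 4.75
tcp_pos: [0.5132, 0.3288, 0.0769]
tcp_rot: [[-0.954, 0.299, 0.001], [0.299, 0.954, 0.0], [-0.0, 0.001, -1.0]]
ft_force: [0.3, -0.5, 1.1]
gripper_width: 0.0426
grasp_force: 0.0
```

```bash
python3 - <<'E'
from h import *
import pickle
c=cap("wrist");u=proj(c,[[.5137,.3284,.1]])[0];print(u)
x0,y0=int(u[0])-130,min(480-195,int(u[1])-97);print(x0,y0)
save("grasp.png",c["pixels"][y0:y0+195,x0:x0+260],3);plan([.5137,.3284,.077],162.7,n=5);print(manip.read_state()["ft_force"])
E
```

```text
[317.76549959 333.73074776]
187 236
at [0.512  0.3278 0.0742] yaw 162.61 z-axis [-0.0027 -0.002  -1.    ] w 0.04274967214924315 t 4.8
[-0.001, 0.001, -0.001, -0.0, -0.001, 0.001, -0.001, -0.0, -0.001, 0.001, -0.001, -0.0, -0.001, 0.001, -0.001, -0.0, -0.001, 0.001, -0.001, -0.0]
[-0.16279551 -0.10343936 -2.09144152]
```

View pics/grasp.png

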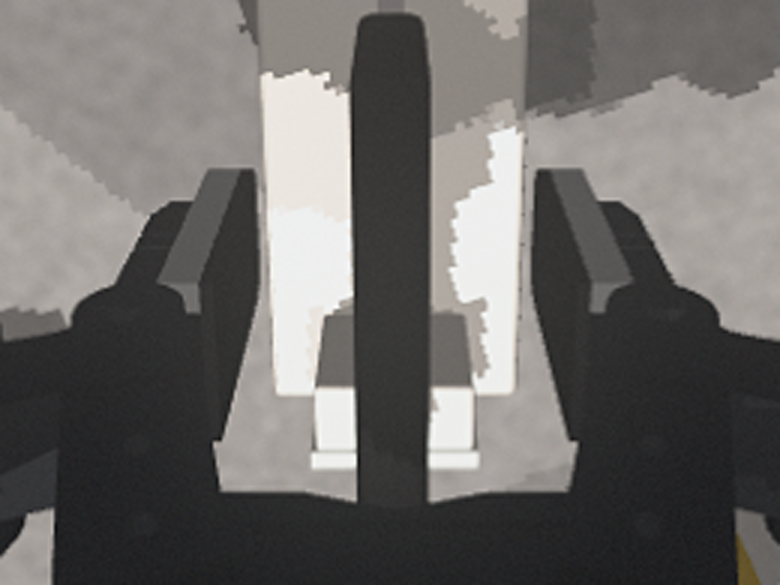

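The fingers (inner edges at X 258 and 535) straddle the bar (X 352..432), so it's centred. Closing.

{"name": "send_rows", "arguments": {
  "motion": [0,0,0,0,0,0,0,0,0,0,0,0,0,0,0,0,0,0,0,0],
  "claw": 0
}}

```text
time: 5.3
tcp_pos: [0.5132, 0.3293, 0.0782]
tcp_rot: [[-0.954, 0.299, 0.001], [0.299, 0.954, 0.001], [-0.001, 0.001, -1.0]]
ft_force: [0.1, -1.3, 3.5]
gripper_width: 0.0093
grasp_force: 59.3
```

{"name": "send_rows", "arguments": {
  "motion": [0,0,0,0,0,0,0,0,0,0,0,0,0,0,0,0,0,0,0,0]
}}

```text
time: 5.8
tcp_pos: [0.5132, 0.3294, 0.0781]
tcp_rot: [[-0.954, 0.299, 0.001], [0.299, 0.954, 0.001], [-0.001, 0.001, -1.0]]
ft_force: [-0.3, -0.3, 5.4]
gripper_width: 0.009
grasp_force: 59.7
```

```bash
python3 - <<'E'
from h import *
plan([.5137,.3284,.25],162.7,step=.02);s=manip.read_state();print(s["ft_force"],s["grasp_force"])
E
```

```text
at [0.5132 0.3294 0.0781] yaw 162.63 z-axis [ 1.e-03  7.e-04 -1.e+00] w 0.008973060969476757 t 5.8
[-0.0, -0.0, -0.043, -0.0, -0.0, -0.0, -0.043, -0.0, -0.0, -0.0, -0.043, -0.0, -0.0, -0.0, -0.043, -0.0, -0.0, -0.0, -0.043, -0.0]
[-0.0, -0.0, -0.043, -0.0, -0.0, -0.0, -0.043, -0.0, -0.0, -0.0, -0.043, -0.0, -0.0, -0.0, -0.043, -0.0, -0.0, -0.0, -0.043, -0.0]
[-0.32063786 -0.27355642  5.37352738] 59.66052532196045
```

{"name": "send_rows", "arguments": {
  "motion": [0,0,-0.043,0,0,0,-0.043,0,0,0,-0.043,0,0,0,-0.043,0,0,0,-0.043,0]
}}

```text
time: 6.3
tcp_pos: [0.512, 0.3289, 0.1633]
tcp_rot: [[-0.954, 0.298, -0.001], [0.298, 0.954, -0.001], [0.001, -0.001, -1.0]]
ft_force: [0.2, -0.1, -2.4]
gripper_width: 0.009
grasp_force: 58.7
```

{"name": "send_rows", "arguments": {
  "motion": [0,0,-0.043,0,0,0,-0.043,0,0,0,-0.043,0,0,0,-0.043,0,0,0,-0.043,0]
}}

```text
time: 6.8
tcp_pos: [0.512, 0.3289, 0.2492]
tcp_rot: [[-0.954, 0.298, -0.002], [0.298, 0.954, -0.001], [0.001, -0.001, -1.0]]
ft_force: [-0.4, 0.6, -1.9]
gripper_width: 0.009
grasp_force: 58.7
```

```bash
python3 - <<'E'
from h import *
plan([.5348,-.0607,.16],185.15,step=.03);s=manip.read_state();print(s["ft_force"],s["grasp_force"])
E
```

```text
at [0.512  0.3289 0.2492] yaw 162.65 z-axis [-1.6e-03 -8.0e-04 -1.0e+00] w 0.009008187506855017 t 6.8
[-0.023, -0.061, 0.015, -0.033, -0.021, -0.061, 0.015, -0.033, -0.02, -0.062, 0.015, -0.033, -0.018, -0.062, 0.015, -0.033, -0.017, -0.063, 0.015, -0.033]
[-0.015, -0.063, 0.015, -0.033, -0.013, -0.064, 0.015, -0.033, -0.012, -0.064, 0.015, -0.033, -0.01, -0.064, 0.015, -0.033, -0.008, -0.065, 0.015, -0.033]
[-0.006, -0.065, 0.015, -0.033, -0.005, -0.065, 0.015, -0.033, -0.003, -0.065, 0.015, -0.033, -0.001, -0.065, 0.015, -0.033, 0.0, -0.065, 0.015, -0.033]
[-0.38828153  0.55528038 -1.88292598] 58.686851263046265
```

{"name": "send_rows", "arguments": {
  "motion": [-0.023,-0.061,0.015,-0.033,-0.021,-0.061,0.015,-0.033,-0.02,-0.062,0.015,-0.033,-0.018,-0.062,0.015,-0.033,-0.017,-0.063,0.015,-0.033]
}}

```text
time: 7.3
tcp_pos: [0.5196, 0.1984, 0.2184]
tcp_rot: [[-0.985, 0.171, -0.001], [0.171, 0.985, -0.0], [0.001, -0.001, -1.0]]
ft_force: [-0.2, 0.7, -2.9]
gripper_width: 0.009
grasp_force: 58.9
```

{"name": "send_rows", "arguments": {
  "motion": [-0.015,-0.063,0.015,-0.033,-0.013,-0.064,0.015,-0.033,-0.012,-0.064,0.015,-0.033,-0.01,-0.064,0.015,-0.033,-0.008,-0.065,0.015,-0.033]
}}

```text
time: 7.8
tcp_pos: [0.5273, 0.0686, 0.1885]
tcp_rot: [[-0.999, 0.043, -0.001], [0.043, 0.999, 0.0], [0.001, -0.0, -1.0]]
ft_force: [-0.1, -0.0, -2.6]
gripper_width: 0.0091
grasp_force: 58.9
```

{"name": "send_rows", "arguments": {
  "motion": [-0.006,-0.065,0.015,-0.033,-0.005,-0.065,0.015,-0.033,-0.003,-0.065,0.015,-0.033,-0.001,-0.065,0.015,-0.033,0,-0.065,0.015,-0.033]
}}

```text
time: 8.3
tcp_pos: [0.5343, -0.0613, 0.1585]
tcp_rot: [[-0.996, -0.087, -0.001], [-0.087, 0.996, 0.0], [0.001, 0.0, -1.0]]
ft_force: [1.3, 0.7, -3.1]
gripper_width: 0.0092
grasp_force: 58.9
```

{"name": "send_rows", "arguments": {
  "motion": [0,0,0,0,0,0,0,0,0,0,0,0,0,0,0,0,0,0,0,0]
}}

```text
time: 8.8
tcp_pos: [0.535, -0.0594, 0.1594]
tcp_rot: [[-0.996, -0.087, 0.0], [-0.087, 0.996, 0.0], [-0.0, 0.0, -1.0]]
ft_force: [0.4, 0.0, -2.2]
gripper_width: 0.0091
grasp_force: 59.2
```

```bash
python3 - <<'E'
from h import *
import pickle
plan([.5348,-.0607,.125],185.15,n=5)
w=cap("wrist");s=cap("side");a=cap("scene");pickle.dump((w,s,a),open("hov.pkl","wb"))
u=proj(w,[[.50,-.06,.08]])[0];v=proj(s,[[.535,-.06,.06]])[0];q=proj(a,[[.535,-.06,.06]])[0]
def cr(c,u,h,W):
    x,y=int(np.clip(u[0]-W/2,0,640-W)),int(np.clip(u[1]-h/2,0,480-h));print(x,y);return cv2.resize(c["pixels"][y:y+h,x:x+W],(400,300) if W<200 else (800,300),interpolation=cv2.INTER_CUBIC)
save("hov.png",np.vstack([cr(w,u,120,320),np.hstack([cr(s,v,120,160),cr(a,q,120,160)])]))
E
```

```text
at [ 0.535  -0.0594  0.1594] yaw -175.0 z-axis [ 2.e-04  4.e-04 -1.e+00] w 0.00911632571211429 t 8.8
[0.0, -0.001, 0.017, -0.001, 0.0, -0.001, 0.017, -0.001, 0.0, -0.001, 0.017, -0.001, 0.0, -0.001, 0.017, -0.001, 0.0, -0.001, 0.017, -0.001]
161 148
265 210
204 154
```

View pics/hov.png

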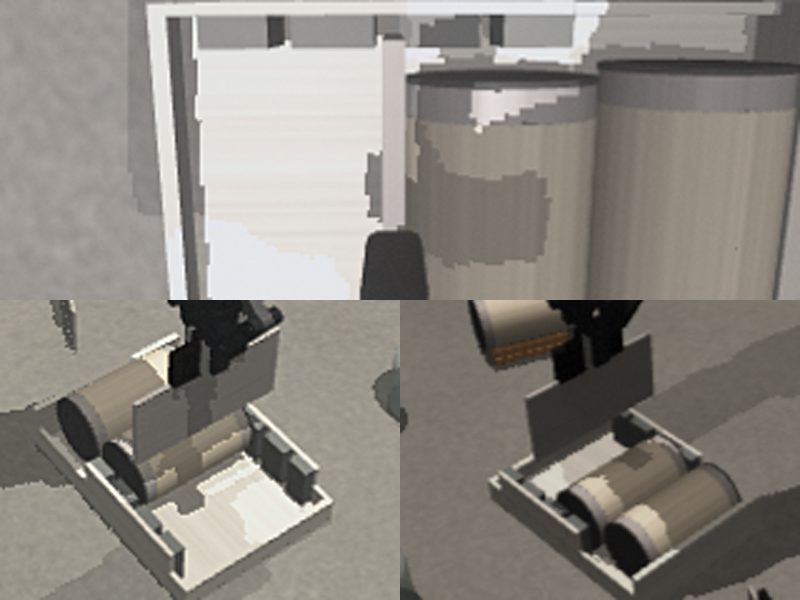

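Wrist crop (top): the sheet's near edge runs from its lower corner at (393,38) to its top at (394,230), over the middle notch (gap about 377..400). The first gap is at 268..289. The side and scene crops (bottom) show the blade upright, hovering over the free slot next to the tins. I'll check the offset in this same picture.

```bash
python3 - <<'E'
from h import *
import pickle
np.set_printoptions(precision=4,suppress=True)
w,s,a=pickle.load(open("hov.pkl","rb"));px=lambda X:(np.array(X,float)+.5)/2.5-.5+[161,148]
R=np.array([[np.cos(np.radians(5.15)),-np.sin(np.radians(5.15))],[np.sin(np.radians(5.15)),np.cos(np.radians(5.15))]]);t=np.array([.5322,-.0324])
loc=lambda P:((P[:,:2]-t)@R)*1e3
print("gap1 edges",loc(onz(w,px([(268,31),(289,31)]),.046)))
print("gap2 edges",loc(onz(w,px([(377,31),(400,31)]),.046)))
print("tray corner outer",loc(onz(w,px([(148,5)]),.024)))
print("sheet bottom",loc(onz(w,px([(384,38),(404,38)]),.0913)),"top",loc(onz(w,px([(384,230),(405,230)]),.1593)))
print("tcp loc",loc(np.array([[.535,-.0594,0]])))
E
```

```text
gap1 edges [[-66.0141 -64.7462]
 [-65.9838 -58.4288]]
gap2 edges [[-65.8849 -31.9799]
 [-65.8665 -25.0693]]
tray corner outer [[ -74.1715 -106.5972]]
sheet bottom [[-64.7549 -29.4384]
 [-64.7422 -24.4787]] top [[-32.8234 -28.9532]
 [-32.8123 -25.1953]]
tcp loc [[  0.3651 -27.1423]]
```

The TCP and blade sit at tray y −27.1 and the slot is at −28.5, so I shift −1.4 mm and lower in stages.

{"name": "send_rows", "arguments": {
  "motion": [0.001,-0.001,0.02,-0.001,0.001,-0.001,0.02,-0.001,0.001,-0.001,0.02,-0.001,0,0,0.02,0,0,0,0.02,0]
}}

```text
time: 9.45
tcp_pos: [0.5336, -0.0619, 0.1183]
tcp_rot: [[-0.996, -0.088, -0.001], [-0.088, 0.996, 0.0], [0.001, 0.0, -1.0]]
ft_force: [-0.3, 0.1, -2.6]
gripper_width: 0.0091
grasp_force: 59.2
```

{"name": "send_rows", "arguments": {
  "motion": [0,0,0,0,0,0,0,0,0,0,0,0,0,0,0,0,0,0,0,0]
}}

```text
time: 9.95
tcp_pos: [0.5341, -0.0619, 0.1196]
tcp_rot: [[-0.996, -0.088, 0.001], [-0.088, 0.996, -0.0], [-0.001, -0.0, -1.0]]
ft_force: [-0.2, -0.4, -2.7]
gripper_width: 0.009
grasp_force: 59.1
```

```bash
python3 - <<'E'
from h import *
plan([.5344,-.0607,.074],185.15,n=10)
E
```

```text
at [ 0.5341 -0.0619  0.1196] yaw -174.96 z-axis [ 8.e-04 -0.e+00 -1.e+00] w 0.009006159435575003 t 9.95
[-0.0, 0.0, 0.011, -0.0, -0.0, 0.0, 0.011, -0.0, -0.0, 0.0, 0.011, -0.0, -0.0, 0.0, 0.011, -0.0, -0.0, 0.0, 0.011, -0.0]
[-0.0, 0.0, 0.011, -0.0, -0.0, 0.0, 0.011, -0.0, -0.0, 0.0, 0.011, -0.0, -0.0, 0.0, 0.011, -0.0, -0.0, 0.0, 0.011, -0.0]
```

{"name": "send_rows", "arguments": {
  "motion": [0,0.003,0.005,-0.002,0,0,0,0,0,0,0,0,0,0,0,0,0,0,0,0]
}}

```text
time: 10.45
tcp_pos: [0.5337, -0.0607, 0.1173]
tcp_rot: [[-0.996, -0.089, 0.0], [-0.089, 0.996, -0.0], [-0.0, -0.0, -1.0]]
ft_force: [0.0, 0.2, -2.2]
gripper_width: 0.0091
grasp_force: 59.1
```

```bash
python3 - <<'E'
from h import *
import pickle
plan([.5344,-.0607,.074],185.15,n=10)
w=cap("wrist");pickle.dump(w,open("hov2.pkl","wb"))
u=proj(w,[[.465,-.066,.046]])[0];print(u)
x,y=int(u[0])-40,int(u[1])-15
save("hov2.png",w["pixels"][y:y+60,x:x+80],10);print(x,y)
E
```

```text
at [ 0.5337 -0.0607  0.1173] yaw -174.87 z-axis [ 0. -0. -1.] w 0.009145554386490283 t 10.45
[-0.0, -0.0, 0.011, -0.0, -0.0, -0.0, 0.011, -0.0, -0.0, -0.0, 0.011, -0.0, -0.0, -0.0, 0.011, -0.0, -0.0, -0.0, 0.011, -0.0]
[-0.0, -0.0, 0.011, -0.0, -0.0, -0.0, 0.011, -0.0, -0.0, -0.0, 0.011, -0.0, -0.0, -0.0, 0.011, -0.0, -0.0, -0.0, 0.011, -0.0]
[319.58076111 156.55729206]
279 141
```

View pics/hov2.png

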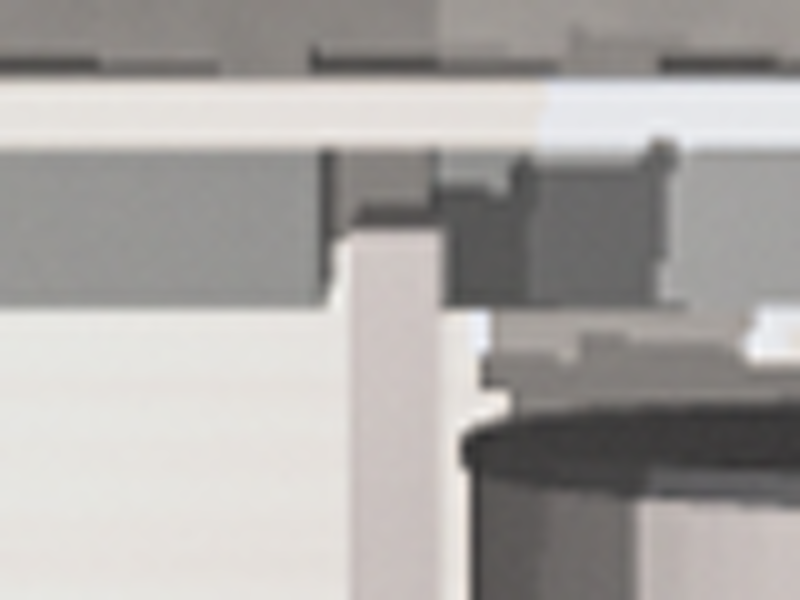

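The crop shows the notch between tooth edges at X 318 and 435 and the sheet's top edge at X 352..443. Its end face's lower end is at about (400,207). I'll compute this properly.

```bash
python3 - <<'E'
from h import *
import pickle
np.set_printoptions(precision=2,suppress=True)
w=pickle.load(open("hov2.pkl","rb"));px=lambda X:(np.array(X,float)+.5)/10-.5+[279,141]
R=np.array([[np.cos(np.radians(5.15)),-np.sin(np.radians(5.15))],[np.sin(np.radians(5.15)),np.cos(np.radians(5.15))]]);t=np.array([.5322,-.0324])
loc=lambda P:((P[:,:2]-t)@R)*1e3
print("gap2",loc(onz(w,px([(318,200),(435,200)]),.046)))
print("sheet top corner",loc(onz(w,px([(352,230),(443,230)]),.1173-.0681+.068)))
print("sheet top further",loc(onz(w,px([(350,590),(440,590)]),.1172)))
print("sheet bottom corner",loc(onz(w,px([(360,207),(440,207)]),.0492)))
print("tooth far edge",loc(onz(w,px([(668,200)]),.046)))
E
```

```text
gap2 [[-67.52 -33.23]
 [-67.52 -25.88]]
sheet top corner [[-67.25 -30.26]
 [-67.25 -26.43]]
sheet top further [[-52.12 -30.4 ]
 [-52.12 -26.51]]
sheet bottom corner [[-67.14 -30.56]
 [-67.14 -25.61]]
tooth far edge [[-67.52 -11.24]]
```

The same-picture comparison puts the sheet at −28.3 and the gap centre at −29.5, so I shift −1.1 mm and lower gently, watching the force.

{"name": "send_rows", "arguments": {
  "motion": [0,-0.0028,0,0,0,0,0,0,0,0,0.005,0,0,0,0.005,0,0,0,0,0]
}}

```text
time: 11.0
tcp_pos: [0.5335, -0.0617, 0.1129]
tcp_rot: [[-0.996, -0.089, -0.001], [-0.089, 0.996, 0.0], [0.001, 0.0, -1.0]]
ft_force: [0.5, -0.5, -3.2]
gripper_width: 0.0089
grasp_force: 59.1
```

{"name": "send_rows", "arguments": {
  "motion": [0,0,0.005,0,0,0,0.005,0,0,0,0.005,0,0,0,0.005,0,0,0,0,0]
}}

```text
time: 11.5
tcp_pos: [0.5336, -0.0617, 0.1049]
tcp_rot: [[-0.996, -0.089, -0.001], [-0.089, 0.996, 0.0], [0.001, 0.0, -1.0]]
ft_force: [-0.4, 0.2, -2.7]
gripper_width: 0.0086
grasp_force: 59.2
```

```bash
python3 - <<'E'
from h import *
plan([.5344,-.0607,.074],185.15,n=10);s=manip.read_state();print(s["ft_force"],s["ft_torque"])
E
```

```text
at [ 0.5336 -0.0617  0.1049] yaw -174.87 z-axis [-7.e-04  1.e-04 -1.e+00] w 0.008632557225433617 t 11.5
[-0.0, 0.0, 0.008, -0.0, -0.0, 0.0, 0.008, -0.0, -0.0, 0.0, 0.008, -0.0, -0.0, 0.0, 0.008, -0.0, -0.0, 0.0, 0.008, -0.0]
[-0.0, 0.0, 0.008, -0.0, -0.0, 0.0, 0.008, -0.0, -0.0, 0.0, 0.008, -0.0, -0.0, 0.0, 0.008, -0.0, -0.0, 0.0, 0.008, -0.0]
[-0.4166966   0.20138837 -2.74732512] [ 0.00040856 -0.01773993 -0.00156677]
```

The blade is in the notch with no contact force. Lowering on.

{"name": "send_rows", "arguments": {
  "motion": [0,0,0.007,0,0,0,0.007,0,0,0,0.007,0,0,0,0.007,0,0,0,0.007,0]
}}

```text
time: 12.0
tcp_pos: [0.5338, -0.0617, 0.091]
tcp_rot: [[-0.996, -0.089, -0.0], [-0.089, 0.996, 0.0], [0.0, 0.0, -1.0]]
ft_force: [0.4, 0.1, -2.3]
gripper_width: 0.009
grasp_force: 59.2
```

{"name": "send_rows", "arguments": {
  "motion": [0,0,0.007,0,0,0,0.007,0,0,0,0.007,0,0,0,0.005,0,0,0,0,0]
}}

```text
time: 12.5
tcp_pos: [0.5336, -0.0617, 0.0806]
tcp_rot: [[-0.996, -0.089, -0.001], [-0.089, 0.996, 0.0], [0.001, 0.0, -1.0]]
ft_force: [-0.5, -0.3, -2.8]
gripper_width: 0.0091
grasp_force: 59.1
```

{"name": "send_rows", "arguments": {
  "motion": [0,0,0.002,0,0,0,0.002,0,0,0,0.002,0,0,0,0.002,0,0,0,0,0]
}}

```text
time: 13.0
tcp_pos: [0.5337, -0.0617, 0.0776]
tcp_rot: [[-0.996, -0.089, -0.0], [-0.089, 0.996, 0.0], [0.0, 0.0, -1.0]]
ft_force: [0.7, -0.2, -2.3]
gripper_width: 0.0092
grasp_force: 59.2
```

Another 3.5 mm or so, in small steps until contact.

{"name": "send_rows", "arguments": {
  "motion": [0,0,0.002,0,0,0,0.002,0,0,0,0.002,0,0,0,0.002,0,0,0,0,0]
}}

```text
time: 13.5
tcp_pos: [0.5337, -0.0617, 0.0744]
tcp_rot: [[-0.996, -0.089, -0.0], [-0.089, 0.996, 0.0], [0.0, 0.0, -1.0]]
ft_force: [-1.2, 1.0, -2.0]
gripper_width: 0.0089
grasp_force: 59.2
```

{"name": "send_rows", "arguments": {
  "motion": [0,0,0.001,0,0,0,0.001,0,0,0,0,0,0,0,0,0,0,0,0,0]
}}

```text
time: 14.0
tcp_pos: [0.5338, -0.0618, 0.0741]
tcp_rot: [[-0.996, -0.089, 0.0], [-0.089, 0.996, -0.0], [-0.0, -0.0, -1.0]]
ft_force: [-3.4, 0.2, 6.4]
gripper_width: 0.0089
grasp_force: 60.4
```

Floor contact came at z 0.0741, exactly as predicted. I release by opening partway, then rise.

{"name": "send_rows", "arguments": {
  "motion": [0,0,0,0,0,0,0,0,0,0,0,0,0,0,0,0,0,0,0,0],
  "claw": 0.35
}}

```text
time: 14.5
tcp_pos: [0.5338, -0.0618, 0.0736]
tcp_rot: [[-0.996, -0.089, -0.0], [-0.089, 0.996, 0.0], [0.0, 0.0, -1.0]]
ft_force: [0.4, 0.0, -0.0]
gripper_width: 0.0298
grasp_force: 0.0
```

{"name": "send_rows", "arguments": {
  "motion": [0,0,-0.03,0,0,0,-0.04,0,0,0,-0.06,0,0,0,-0.09,0,0,0,-0.09,0]
}}

```text
time: 15.0
tcp_pos: [0.5334, -0.0617, 0.1995]
tcp_rot: [[-0.996, -0.089, -0.0], [-0.089, 0.996, 0.0], [0.0, 0.0, -1.0]]
ft_force: [0.5, -0.9, 0.1]
gripper_width: 0.03
grasp_force: 0.0
```

{"name": "send_rows", "arguments": {
  "motion": [0,0,-0.1,0,0,0,-0.1,0,0,0,-0.1,0,0,0,0,0,0,0,0,0]
}}

```text
time: 15.5
tcp_pos: [0.534, -0.0618, 0.3193]
tcp_rot: [[-0.996, -0.089, 0.003], [-0.089, 0.996, -0.0], [-0.003, -0.0, -1.0]]
ft_force: [0.8, -0.5, -1.0]
gripper_width: 0.0302
grasp_force: 0.0
```

```bash
python3 - <<'E'
from h import *
plan([.40,-.315,.25],166,step=.04);print(manip.read_state()["ft_force"])
E
```

```text
at [ 0.534  -0.0618  0.3193] yaw -174.87 z-axis [ 2.8e-03 -2.0e-04 -1.0e+00] w 0.03022409701575772 t 15.5
[0.039, -0.06, 0.017, 0.043, 0.037, -0.061, 0.017, 0.043, 0.035, -0.063, 0.017, 0.043, 0.033, -0.064, 0.017, 0.043, 0.031, -0.065, 0.017, 0.043]
[0.029, -0.066, 0.017, 0.043, 0.026, -0.067, 0.017, 0.043, 0.024, -0.067, 0.017, 0.043, 0.022, -0.068, 0.017, 0.043, 0.02, -0.069, 0.017, 0.043]
[ 0.75956923 -0.47197353 -0.98144009]
```

```bash
python3 - <<'E'
from h import *
import pickle
pickle.dump(cap("wrist"),open("tray2.pkl","wb"))
E
```

{"name": "send_rows", "arguments": {
  "motion": [0.039,-0.06,0.017,0.043,0.037,-0.061,0.017,0.043,0.035,-0.063,0.017,0.043,0.033,-0.064,0.017,0.043,0.031,-0.065,0.017,0.043],
  "claw": 1
}}

```text
time: 16.05
tcp_pos: [0.4647, -0.1891, 0.282]
tcp_rot: [[-0.997, 0.081, -0.003], [0.081, 0.997, 0.001], [0.003, 0.001, -1.0]]
ft_force: [-0.1, 0.3, 0.5]
gripper_width: 0.0854
grasp_force: 0.0
```

{"name": "send_rows", "arguments": {
  "motion": [0.029,-0.066,0.017,0.043,0.026,-0.067,0.017,0.043,0.024,-0.067,0.017,0.043,0.022,-0.068,0.017,0.043,0.02,-0.069,0.017,0.043]
}}

```text
time: 16.55
tcp_pos: [0.3972, -0.3152, 0.248]
tcp_rot: [[-0.969, 0.247, -0.003], [0.247, 0.969, 0.002], [0.003, 0.001, -1.0]]
ft_force: [1.0, 0.6, -0.2]
gripper_width: 0.0853
grasp_force: 0.0
```

{"name": "send_rows", "arguments": {
  "motion": [0,0,0,0,0,0,0,0,0,0,0,0,0,0,0,0,0,0,0,0]
}}

```text
time: 17.05
tcp_pos: [0.3994, -0.3141, 0.2497]
tcp_rot: [[-0.97, 0.244, 0.0], [0.244, 0.97, 0.0], [-0.0, 0.0, -1.0]]
ft_force: [-0.8, 0.4, 0.2]
gripper_width: 0.0856
grasp_force: 0.0
```

```bash
cat >> h.py <<'E'
def bands(c,smin=18,smax=90,vmin=90,amin=600):
    h=cv2.cvtColor(cv2.GaussianBlur(c["pixels"],(3,3),0),cv2.COLOR_RGB2HSV)
    m=((h[...,0]>8)&(h[...,0]<28)&(h[...,1]>smin)&(h[...,1]<smax)&(h[...,2]>vmin)).astype(np.uint8)
    m=cv2.morphologyEx(m,cv2.MORPH_OPEN,np.ones((5,5)));k,l,s,ce=cv2.connectedComponentsWithStats(m);o=[]
    for i in range(1,k):
        if s[i,4]>amin:
            pts=np.argwhere(l==i)[:,::-1].astype(np.float32);b=cv2.minAreaRect(pts);o.append((s[i,4],b))
            print(s[i],np.round(ce[i],1),"rect",np.round(b[0],1),np.round(b[1],1),round(b[2],2),"fill",round(s[i,4]/(b[1][0]*b[1][1]),2))
    return o
E
python3 - <<'E'
from h import *
import pickle
c=cap("wrist");pickle.dump(c,open("spare.pkl","wb"));print("exp",proj(c,[[.448,-.3315,.04]]))
bands(c);plan([.448,-.3315,.25],166,n=5)
print("tray2");t=pickle.load(open("tray2.pkl","rb"));print("exp",proj(t,[[.5395,-.0245,.06],[.53,.038,.06]]));bands(t)
E
```

```text
exp [[313.59676934 266.99753402]]
[ 576  228   64   89 3198] [616.3 267.8] rect [621.2 268.7] [75.5 70.3] 61.31 fill 0.6
[ 287  232   56   82 4213] [313.8 272.4] rect [314.5 272.5] [81. 55.] 90.0 fill 0.95
at [ 0.3993 -0.3143  0.2498] yaw 165.87 z-axis [ 2.e-04  2.e-04 -1.e+00] w 0.08545948654941886 t 17.1
[-0.026, -0.002, -0.0, -0.001, -0.026, -0.002, -0.0, -0.001, -0.026, -0.002, -0.0, -0.001, -0.026, -0.002, -0.0, -0.001, -0.026, -0.002, -0.0, -0.001]
tray2
exp [[347.77636944 220.79941764]
 [398.89733739 217.74785141]]
[ 68  76  21  77 751] [ 77.8 113.6] rect [ 77.7 114. ] [10.  77.5] 10.08 fill 0.97
[  89   84   45   81 2599] [110.9 125.3] rect [111.2 124.8] [34.6 78.6] 10.62 fill 0.95
[ 323  177   98   75 6041] [371.5 212. ] rect [371.5 214. ] [74. 97.] 90.0 fill 0.84
[  63  260   59   70 2839] [ 91.7 297.8] rect [ 90.6 297.1] [66.8 58.9] 78.37 fill 0.72
```

```bash
cat > m.py <<'E'
from h import *
import pickle
np.set_printoptions(precision=4,suppress=True)
c=pickle.load(open("tray.pkl","rb"));t2=pickle.load(open("tray2.pkl","rb"));sp=pickle.load(open("spare.pkl","rb"))
def mask(c,box):
    x,y,w,h=box;g=cv2.cvtColor(cv2.GaussianBlur(c["pixels"],(3,3),0),cv2.COLOR_RGB2HSV)
    m=((g[...,0]>8)&(g[...,0]<28)&(g[...,1]>18)&(g[...,1]<90)&(g[...,2]>90)).astype(np.uint8);n=m*0;n[y:y+h,x:x+w]=m[y:y+h,x:x+w]
    return cv2.morphologyEx(n,cv2.MORPH_OPEN,np.ones((5,5)))
def fr(yaw): a=np.radians(yaw);return np.array([[np.cos(a),-np.sin(a),0],[np.sin(a),np.cos(a),0],[0,0,1]])
def axis_y(c,uv,side,yaw,z,r=.03):
    """lateral coordinate (frame yaw) of axis at height z, r from edge ray; side=+1: axis lies on +y of ray"""
    o,d=ray(c,uv);o=o@fr(yaw);d=d@fr(yaw);d=d[:,1:]/np.linalg.norm(d[:,1:],axis=1,keepdims=True)
    return o[1]+(z-o[2])*d[:,0]/d[:,1]+side*r/np.abs(d[:,1])
def rows(m,step=4):
    ys=np.where(m.any(1))[0][8:-8:step];return [(y,np.where(m[y])[0].min()-.5,np.where(m[y])[0].max()+.5) for y in ys]
# spare
m=mask(sp,(287,232,56,82));rr=rows(m);L=[(a,y) for y,a,b in rr];Rr=[(b,y) for y,a,b in rr]
P=onz(sp,[((a+b)/2,y) for y,a,b in rr],.04);d=np.polyfit(P[:,0],P[:,1],1);yaw=np.degrees(np.arctan(d[0]));print("spare yaw",yaw)
l,q=axis_y(sp,L,1,yaw,.04),axis_y(sp,Rr,-1,yaw,.04);print("lat from L,R",np.median(l),np.median(q),l.std(),q.std())
col=np.where(m[:,314])[0];E=onz(sp,[(314,col.min()-.5),(314,col.max()+.5)],.07)@fr(yaw);print("band along",E[:,0],np.diff(E[:,0]))
yc=(np.median(l)+np.median(q))/2;print("spare centre",fr(yaw)@[E[:,0].mean(),yc,.04])
# tray tins
T=np.array([.5322,-.0324,0]);ty=5.15;o=T@fr(ty)
m=mask(t2,(323,177,98,75));rr=rows(m)
print("slot tin y, wall tin y",(np.median(axis_y(t2,[(a,y) for y,a,b in rr],1,ty,.036))-o[1])*1e3,(np.median(axis_y(t2,[(b,y) for y,a,b in rr],-1,ty,.036))-o[1])*1e3)
px=lambda X:(np.array(X,float)+.5)/5-.5+[236,188]
print("x ends",((onz(c,px([(404,185),(404,485),(615,170),(615,472)]),.066)-T)@fr(ty)*1e3)[:,0])
print("y before",(axis_y(c,px([(301,320),(515,320)]),1,ty,.036)-o[1])*1e3,(axis_y(c,px([(505,320),(726,320)]),-1,ty,.036)-o[1])*1e3)
for k in (345,357,390,402):
    cc=np.where(m[:,k])[0];print(k,((onz(t2,[(k,cc.min()-.5),(k,cc.max()+.5)],.066)-T)@fr(ty)*1e3)[:,0])
E
python3 m.py
```

```text
spare yaw -15.47467986661139
lat from L,R -0.2003774732066195 -0.1986604739990689 6.53966493945518e-05 0.00034442884728677603
band along [0.4766 0.5628] [0.0862]
spare centre [ 0.4476 -0.3309  0.04  ]
slot tin y, wall tin y 6.290307338544937 69.71513929364558
x ends [-41.6732  44.3381 -45.8614  40.3593]
y before [ 7.2173 69.8281] [ 6.7807 71.0235]
345 [-40.2753  -0.9408]
357 [-41.4477  45.7722]
390 [-44.9889  41.8964]
402 [-45.0269  41.9045]
```

```bash
python3 - <<'E'
from h import *
plan([.4476,-.3309,.022],164.5,step=.028)
E
```

```text
at [ 0.3993 -0.3143  0.2498] yaw 165.87 z-axis [ 2.e-04  2.e-04 -1.e+00] w 0.08545948654941886 t 17.1
[-0.013, -0.001, 0.057, 0.003, -0.013, -0.001, 0.057, 0.003, -0.013, -0.001, 0.057, 0.003, -0.013, -0.001, 0.057, 0.003, -0.013, -0.001, 0.057, 0.003]
[-0.013, -0.001, 0.057, 0.003, -0.013, -0.001, 0.057, 0.003, -0.013, -0.001, 0.057, 0.003, -0.013, -0.001, 0.057, 0.003, -0.013, -0.001, 0.057, 0.003]
```

{"name": "send_rows", "arguments": {
  "motion": [-0.025,-0.002,0.045,0.006,-0.025,-0.002,0.045,0.006,-0.025,-0.002,0.045,0.006,-0.025,-0.002,0.045,0.006,-0.025,-0.002,0.045,0.006]
}}

```text
time: 17.6
tcp_pos: [0.4469, -0.3314, 0.1591]
tcp_rot: [[-0.963, 0.268, 0.0], [0.268, 0.963, -0.0], [-0.0, 0.0, -1.0]]
ft_force: [0.4, 0.4, -0.5]
gripper_width: 0.0858
grasp_force: 0.0
```

{"name": "send_rows", "arguments": {
  "motion": [0,0,0.06,0,0,0,0.06,0,0,0,0.06,0,0,0,0,0,0,0,0,0]
}}

```text
time: 18.1
tcp_pos: [0.4463, -0.3314, 0.0879]
tcp_rot: [[-0.963, 0.268, -0.0], [0.268, 0.963, 0.0], [0.0, 0.0, -1.0]]
ft_force: [-0.3, -0.3, 0.4]
gripper_width: 0.0853
grasp_force: 0.0
```

```bash
python3 - <<'E'
from h import *
plan([.4476,-.3309,.022],164.5,step=.028)
E
```

```text
at [ 0.4463 -0.3314  0.0879] yaw 164.45 z-axis [-4.e-04  3.e-04 -1.e+00] w 0.0853210844808516 t 18.1
[-0.001, 0.0, 0.033, -0.0, -0.001, 0.0, 0.033, -0.0, -0.001, 0.0, 0.033, -0.0, -0.001, 0.0, 0.033, -0.0, -0.001, 0.0, 0.033, -0.0]
```

{"name": "send_rows", "arguments": {
  "motion": [-0.001,0,0.033,0,-0.001,0,0.033,0,-0.001,0,0.033,0,0,0,0.033,0,0,0,0.033,0]
}}

```text
time: 18.6
tcp_pos: [0.4471, -0.3318, 0.0204]
tcp_rot: [[-0.963, 0.268, -0.0], [0.268, 0.963, 0.0], [0.001, 0.0, -1.0]]
ft_force: [0.3, -0.2, 0.8]
gripper_width: 0.0855
grasp_force: 0.0
```

{"name": "send_rows", "arguments": {
  "motion": [0,0,0,0,0,0,0,0,0,0,0,0,0,0,0,0,0,0,0,0],
  "claw": 0.5
}}

```text
time: 19.1
tcp_pos: [0.4473, -0.3312, 0.0218]
tcp_rot: [[-0.963, 0.268, -0.0], [0.268, 0.963, 0.001], [0.0, 0.001, -1.0]]
ft_force: [1.1, 2.8, -2.0]
gripper_width: 0.0584
grasp_force: 64.6
```

{"name": "send_rows", "arguments": {
  "motion": [0,0,0,0,0,0,0,0,0,0,0,0,0,0,0,0,0,0,0,0],
  "claw": 0
}}

```text
time: 19.6
tcp_pos: [0.4473, -0.3312, 0.0217]
tcp_rot: [[-0.963, 0.268, -0.0], [0.268, 0.963, 0.001], [0.001, 0.001, -1.0]]
ft_force: [0.7, 5.0, -0.7]
gripper_width: 0.0587
grasp_force: 64.6
```

{"name": "send_rows", "arguments": {
  "motion": [0,0,-0.03,0,0,0,-0.05,0,0,0,-0.06,0,0,0,-0.07,0,0,0,-0.07,0]
}}

```text
time: 20.1
tcp_pos: [0.4469, -0.3339, 0.1355]
tcp_rot: [[-0.963, 0.27, 0.001], [0.27, 0.963, -0.003], [-0.001, -0.002, -1.0]]
ft_force: [-0.0, -0.6, -3.7]
gripper_width: 0.0585
grasp_force: 65.6
```

{"name": "send_rows", "arguments": {
  "motion": [0,0,-0.07,0,0,0,-0.07,0,0,0,-0.07,0,0,0,-0.03,0,0,0,0,0]
}}

```text
time: 20.6
tcp_pos: [0.4479, -0.3337, 0.2317]
tcp_rot: [[-0.963, 0.27, 0.004], [0.27, 0.963, -0.004], [-0.004, -0.002, -1.0]]
ft_force: [-0.1, -0.4, -5.1]
gripper_width: 0.0585
grasp_force: 65.9
```

```bash
python3 - <<'E'
from h import *
a=np.radians(5.15);R=np.array([[np.cos(a),-np.sin(a)],[np.sin(a),np.cos(a)]]);g=R@[-.0003,.0383]+[.5322,-.0324];print(g)
s=manip.read_state();print(s["grasp_force"],s["gripper_width"],s["ft_force"])
plan([*g,.17],185.15,step=.03)
E
```

```text
[0.52846327 0.00571846]
65.85931777954102 0.05852420064539262 [-0.09930279 -0.35121513 -5.05013295]
at [ 0.4479 -0.3337  0.2317] yaw 164.36 z-axis [ 0.0037 -0.0036 -1.    ] w 0.05852420064539262 t 20.6
[0.002, 0.058, 0.01, -0.031, 0.001, 0.058, 0.01, -0.031, -0.0, 0.058, 0.01, -0.031, -0.002, 0.058, 0.01, -0.031, -0.003, 0.058, 0.01, -0.031]
[-0.005, 0.058, 0.01, -0.031, -0.006, 0.058, 0.01, -0.031, -0.007, 0.058, 0.01, -0.031, -0.009, 0.057, 0.01, -0.031, -0.01, 0.057, 0.01, -0.031]
[-0.012, 0.057, 0.01, -0.031, -0.013, 0.057, 0.01, -0.031, -0.014, 0.056, 0.01, -0.031, -0.016, 0.056, 0.01, -0.031, -0.017, 0.056, 0.01, -0.031]
```

{"name": "send_rows", "arguments": {
  "motion": [0.002,0.058,0.01,-0.031,0.001,0.058,0.01,-0.031,0,0.058,0.01,-0.031,-0.002,0.058,0.01,-0.031,-0.003,0.058,0.01,-0.031]
}}

```text
time: 21.1
tcp_pos: [0.4729, -0.2181, 0.2079]
tcp_rot: [[-0.989, 0.149, -0.003], [0.149, 0.989, 0.001], [0.003, 0.0, -1.0]]
ft_force: [-0.2, 0.3, -3.5]
gripper_width: 0.058
grasp_force: 65.8
```

{"name": "send_rows", "arguments": {
  "motion": [-0.005,0.058,0.01,-0.031,-0.006,0.058,0.01,-0.031,-0.007,0.058,0.01,-0.031,-0.009,0.057,0.01,-0.031,-0.01,0.057,0.01,-0.031]
}}

```text
time: 21.6
tcp_pos: [0.4993, -0.1052, 0.188]
tcp_rot: [[-1.0, 0.028, -0.003], [0.028, 1.0, -0.0], [0.003, -0.0, -1.0]]
ft_force: [-0.8, 0.2, -4.4]
gripper_width: 0.0583
grasp_force: 65.8
```

{"name": "send_rows", "arguments": {
  "motion": [-0.012,0.057,0.01,-0.031,-0.013,0.057,0.01,-0.031,-0.014,0.056,0.01,-0.031,-0.016,0.056,0.01,-0.031,-0.017,0.056,0.01,-0.031]
}}

```text
time: 22.1
tcp_pos: [0.5259, 0.0081, 0.1679]
tcp_rot: [[-0.996, -0.094, -0.002], [-0.094, 0.996, -0.001], [0.003, -0.0, -1.0]]
ft_force: [0.5, -0.3, -3.2]
gripper_width: 0.0584
grasp_force: 65.8
```

{"name": "send_rows", "arguments": {
  "motion": [0,0,0,0,0,0,0,0,0,0,0,0,0,0,0,0,0,0,0,0]
}}

```text
time: 22.6
tcp_pos: [0.5265, 0.0067, 0.1697]
tcp_rot: [[-0.996, -0.092, -0.0], [-0.092, 0.996, -0.0], [0.0, -0.0, -1.0]]
ft_force: [-0.7, 0.0, -3.7]
gripper_width: 0.0584
grasp_force: 65.8
```

```bash
python3 - <<'E'
from h import *
import pickle
plan([.5285,.0057,.10],185.15,n=10)
w=cap("wrist");pickle.dump((w,cap("scene"),cap("side")),open("place.pkl","wb"));np.set_printoptions(precision=1,suppress=True)
print("exp held band ends",proj(w,[[.5285-.043,.0057-.004,.218],[.5285+.043,.0057+.004,.218]]), "lower",proj(w,[[.5395,-.0245,.066],[.53,.038,.066]]));bands(w,amin=200)
E
```

```text
at [0.5265 0.0067 0.1697] yaw -174.74 z-axis [-1.e-04 -3.e-04 -1.e+00] w 0.0584313841848299 t 22.6
[-0.0, -0.0, 0.017, 0.0, -0.0, -0.0, 0.017, 0.0, -0.0, -0.0, 0.017, 0.0, -0.0, -0.0, 0.017, 0.0, -0.0, -0.0, 0.017, 0.0]
[-0.0, -0.0, 0.017, 0.0, -0.0, -0.0, 0.017, 0.0, -0.0, -0.0, 0.017, 0.0, -0.0, -0.0, 0.017, 0.0, -0.0, -0.0, 0.017, 0.0]
exp held band ends [[314.7 252.9]
 [315.6 472.9]] lower [[277.1 260.9]
 [357.7 256.3]]
[  238   238   162   172 23178] [318.2 321.8] rect [318.5 323.5] [171. 161.] 90.0 fill 0.84
```

```bash
python3 - <<'E'
from h import *
import pickle
np.set_printoptions(precision=4,suppress=True)
w,a,s=pickle.load(open("place.pkl","rb"))
R=np.array([[.99596,-.08976],[.08976,.99596]]);t=np.array([.5322,-.0324]);loc=lambda P:((P[:,:2]-t)@R)*1e3
print("near band end at top line",loc(onz(w,[(318,237.5),(318,240)],.218)),"tcp",loc(np.array([[.5265,.0067]])))
print(w["pixels"][200:262:3,318].tolist())
E
```

```text
near band end at top line [[-48.2072  39.1364]
 [-47.4448  39.1378]] tcp [[-2.1674 39.4537]]
[[62, 60, 60], [58, 57, 58], [61, 58, 58], [59, 56, 55], [100, 99, 101], [98, 96, 97], [205, 196, 194], [204, 196, 193], [205, 196, 194], [202, 194, 192], [202, 193, 190], [203, 194, 192], [202, 193, 189], [201, 193, 190], [201, 192, 189], [201, 192, 189], [131, 125, 123], [189, 178, 164], [225, 216, 200], [225, 217, 201], [225, 216, 200]]
```

The tin's centre is at tray x −1.6 and y about 39.3, so I shift +1.3 mm and −0.8 mm, then lower.

{"name": "send_rows", "arguments": {
  "motion": [-0.003,-0.002,0.025,0.001,0,0,0.03,0.001,0,0,0.03,0,0,0,0.03,0,0,0,0.03,0]
}}

```text
time: 23.25
tcp_pos: [0.5276, 0.007, 0.1102]
tcp_rot: [[-0.996, -0.092, -0.001], [-0.092, 0.996, 0.0], [0.001, 0.0, -1.0]]
ft_force: [-0.2, -0.1, -4.8]
gripper_width: 0.0585
grasp_force: 65.9
```

{"name": "send_rows", "arguments": {
  "motion": [0,0,0.03,0,0,0,0.025,0,0,0,0.015,0,0,0,0.008,0,0,0,0,0]
}}

```text
time: 23.75
tcp_pos: [0.5279, 0.007, 0.0802]
tcp_rot: [[-0.996, -0.092, -0.0], [-0.092, 0.996, 0.0], [0.0, 0.0, -1.0]]
ft_force: [-0.1, -0.1, -4.9]
gripper_width: 0.0585
grasp_force: 65.9
```

```bash
python3 - <<'E'
from h import *
plan([.5284,.0060,.0687],185.15,n=10);print(manip.read_state()["ft_force"])
E
```

```text
at [0.5279 0.007  0.0802] yaw -174.74 z-axis [-4.e-04  0.e+00 -1.e+00] w 0.05849926986357998 t 23.75
[-0.0, -0.0, 0.003, 0.0, -0.0, -0.0, 0.003, 0.0, -0.0, -0.0, 0.003, 0.0, -0.0, -0.0, 0.003, 0.0, -0.0, -0.0, 0.003, 0.0]
[-0.0, -0.0, 0.003, 0.0, -0.0, -0.0, 0.003, 0.0, -0.0, -0.0, 0.003, 0.0, -0.0, -0.0, 0.003, 0.0, -0.0, -0.0, 0.003, 0.0]
[-0.07931224 -0.08247479 -4.87645785]
```

{"name": "send_rows", "arguments": {
  "motion": [0,-0.0015,0.005,0,0,0,0.005,0,0,0,0.005,0,0,0,0.003,0,0,0,0,0]
}}

```text
time: 24.25
tcp_pos: [0.5279, 0.0064, 0.0732]
tcp_rot: [[-0.996, -0.092, -0.0], [-0.092, 0.996, 0.0], [0.0, 0.0, -1.0]]
ft_force: [-0.2, -0.1, -4.8]
gripper_width: 0.0585
grasp_force: 65.9
```

{"name": "send_rows", "arguments": {
  "motion": [0,0,0.002,0,0,0,0.002,0,0,0,0.002,0,0,0,0,0,0,0,0,0]
}}

```text
time: 24.75
tcp_pos: [0.528, 0.0064, 0.0709]
tcp_rot: [[-0.996, -0.092, -0.0], [-0.092, 0.996, 0.0], [0.0, 0.0, -1.0]]
ft_force: [1.2, -0.2, -4.7]
gripper_width: 0.0582
grasp_force: 65.9
```

{"name": "send_rows", "arguments": {
  "motion": [0,0,0.002,0,0,0,0.001,0,0,0,0.001,0,0,0,0,0,0,0,0,0]
}}

```text
time: 25.25
tcp_pos: [0.5283, 0.0055, 0.07]
tcp_rot: [[-0.996, -0.091, 0.001], [-0.091, 0.996, -0.001], [-0.001, -0.001, -1.0]]
ft_force: [-1.9, -3.0, 5.8]
gripper_width: 0.0584
grasp_force: 67.0
```

{"name": "send_rows", "arguments": {
  "motion": [0,0,0.001,0,0,0,0.001,0,0,0,0,0,0,0,0,0,0,0,0,0]
}}

```text
time: 25.75
tcp_pos: [0.5283, 0.0048, 0.0698]
tcp_rot: [[-0.996, -0.091, 0.001], [-0.091, 0.996, -0.002], [-0.001, -0.002, -1.0]]
ft_force: [-2.1, -4.0, 10.6]
gripper_width: 0.0584
grasp_force: 67.7
```

Contact at 88 mm centre height. A small −y push shows the groove is slightly toward −y, so I follow it by 1.2 mm.

{"name": "send_rows", "arguments": {
  "motion": [0,-0.003,0,0,0,0,0,0,0,0,0,0,0,0,0,0,0,0,0,0]
}}

```text
time: 26.25
tcp_pos: [0.5284, 0.0042, 0.0696]
tcp_rot: [[-0.996, -0.091, 0.001], [-0.091, 0.996, -0.001], [-0.001, -0.001, -1.0]]
ft_force: [-2.3, -3.0, 10.2]
gripper_width: 0.0583
grasp_force: 67.4
```

```bash
python3 - <<'E'
from h import *
import pickle
np.set_printoptions(precision=2,suppress=True)
pickle.dump((cap("scene"),cap("side"),cap("wrist")),open("pre.pkl","wb"))
s=manip.read_state();print(s["ft_force"],s["ft_torque"],s["tcp_pos"]*1000 if hasattr(s["tcp_pos"],"shape") else s["tcp_pos"])
E
```

```text
[-2.24 -3.55  9.3 ] [-0.53  0.54  0.16] [528.38   4.24  69.62]
```

{"name": "send_rows", "arguments": {
  "motion": [0,-0.003,0,0,0,0,0,0,0,0,0,0,0,0,0,0,0,0,0,0]
}}

```text
time: 26.9
tcp_pos: [0.5284, 0.0041, 0.0696]
tcp_rot: [[-0.996, -0.092, 0.001], [-0.092, 0.996, 0.0], [-0.001, 0.0, -1.0]]
ft_force: [-3.1, -0.1, 9.7]
gripper_width: 0.0583
grasp_force: 67.4
```

{"name": "send_rows", "arguments": {
  "motion": [0,-0.002,0.001,0,0,0,0,0,0,0,0,0,0,0,0,0,0,0,0,0]
}}

```text
time: 27.4
tcp_pos: [0.5284, 0.0041, 0.0696]
tcp_rot: [[-0.996, -0.092, 0.001], [-0.092, 0.996, 0.001], [-0.001, 0.001, -1.0]]
ft_force: [-4.1, 1.3, 13.2]
gripper_width: 0.0581
grasp_force: 68.0
```

It's seated: lateral force is about zero and the position steady. I ease off and open gradually.

{"name": "send_rows", "arguments": {
  "motion": [0,0.002,-0.002,0,0,0,0,0,0,0,0,0,0,0,0,0,0,0,0,0]
}}

```text
time: 27.9
tcp_pos: [0.5284, 0.0041, 0.0696]
tcp_rot: [[-0.996, -0.092, 0.001], [-0.092, 0.996, 0.0], [-0.001, 0.0, -1.0]]
ft_force: [-1.6, -0.3, 7.8]
gripper_width: 0.0583
grasp_force: 67.0
```

{"name": "send_rows", "arguments": {
  "motion": [0,0,0,0,0,0,0,0,0,0,0,0,0,0,0,0,0,0,0,0],
  "claw": 0.74
}}

```text
time: 28.4
tcp_pos: [0.5282, 0.0041, 0.0688]
tcp_rot: [[-0.996, -0.092, -0.0], [-0.092, 0.996, 0.0], [0.0, 0.0, -1.0]]
ft_force: [0.2, 0.4, 0.2]
gripper_width: 0.0636
grasp_force: 0.0
```

{"name": "send_rows", "arguments": {
  "motion": [0,0,0,0,0,0,0,0,0,0,0,0,0,0,0,0,0,0,0,0],
  "claw": 0.84
}}

```text
time: 28.9
tcp_pos: [0.5282, 0.004, 0.0689]
tcp_rot: [[-0.996, -0.092, -0.0], [-0.092, 0.996, 0.0], [0.0, 0.0, -1.0]]
ft_force: [-0.1, 0.6, -0.8]
gripper_width: 0.0718
grasp_force: 0.0
```

```bash
python3 - <<'E'
from h import *
import pickle
c=(cap("scene"),cap("side"));pickle.dump(c,open("rel.pkl","wb"))
s=manip.read_state();print(s["ft_force"],s["tcp_pos"],s["gripper_width"])
a=c[0]["pixels"][180:285,230:360];b=c[1]["pixels"][200:335,265:405]
save("rel.png",np.hstack([cv2.resize(a,(400,400),interpolation=cv2.INTER_CUBIC),cv2.resize(b,(400,400),interpolation=cv2.INTER_CUBIC)]))
E
```

```text
[-0.84874547  0.22301772 -0.06600508] [0.52822101 0.00398932 0.06890019] 0.0714815928813626
```

Released with no force on the tool. Rising straight up.

{"name": "send_rows", "arguments": {
  "motion": [0,0,-0.02,0,0,0,-0.03,0,0,0,-0.05,0,0,0,-0.06,0,0,0,-0.08,0]
}}

```text
time: 29.5
tcp_pos: [0.5275, 0.004, 0.1661]
tcp_rot: [[-0.996, -0.092, -0.001], [-0.092, 0.996, -0.0], [0.001, 0.0, -1.0]]
ft_force: [0.9, -0.1, -0.6]
gripper_width: 0.0716
grasp_force: 0.0
```

{"name": "send_rows", "arguments": {
  "motion": [0.1,0,-0.1,0,0.1,0,-0.1,0,0.1,0,-0.1,0,0,0,-0.1,0,0,0,0,0]
}}

```text
time: 30.0
tcp_pos: [0.4248, -0.0058, 0.3167]
tcp_rot: [[-0.996, -0.091, 0.012], [-0.091, 0.996, 0.001], [-0.012, -0.0, -1.0]]
ft_force: [0.7, 0.3, -0.0]
gripper_width: 0.0714
grasp_force: 0.0
```

{"name": "send_rows", "arguments": {
  "motion": [0,0,0,0,0,0,0,0,0,0,0,0,0,0,0,0,0,0,0,0]
}}

```text
time: 30.5
tcp_pos: [0.4224, -0.0058, 0.3102]
tcp_rot: [[-0.996, -0.092, -0.002], [-0.092, 0.996, -0.0], [0.002, 0.0, -1.0]]
ft_force: [-0.3, -0.1, -0.6]
gripper_width: 0.0715
grasp_force: 0.0
```

```bash
python3 - <<'E'
from h import *
c=(cap("scene"),cap("side"),cap("wrist"));import pickle;pickle.dump(c,open("fin.pkl","wb"))
a=c[0]["pixels"][170:290,220:360];b=c[1]["pixels"][200:335,265:405]
u=proj(c[2],[[.5322,-.03,.05]])[0];x,y=int(np.clip(u[0]-100,0,440)),int(np.clip(u[1]-70,0,330));w=c[2]["pixels"][y:y+150,x:x+200];print(x,y)
R=lambda i,s:cv2.resize(i,s,interpolation=cv2.INTER_CUBIC)
save("fin.png",np.vstack([np.hstack([R(a,(400,300)),R(b,(400,300))]),np.hstack([R(w,(400,300)),R(c[0]["pixels"],(400,300))])]))
E
```

```text
192 224
```

View pics/fin.png

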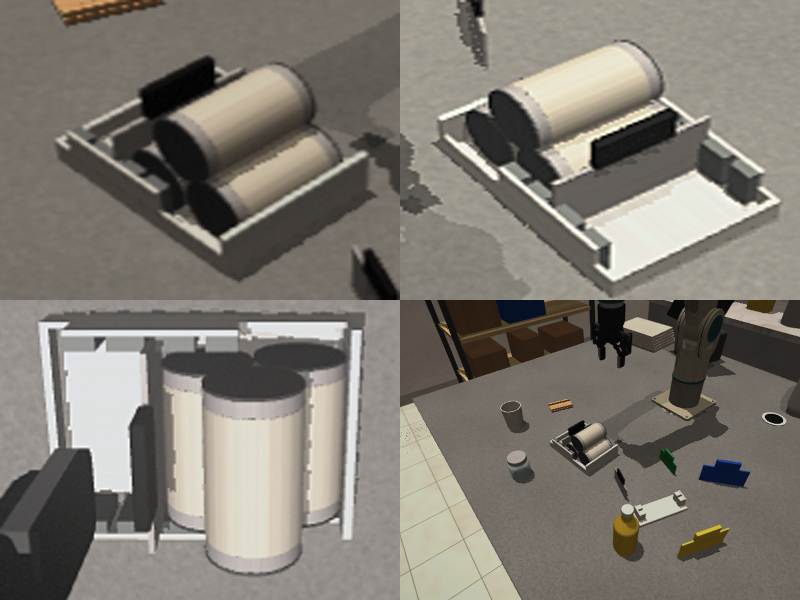

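The final crops show the blade fully down in the middle slot beside the tins (side crop, bar at (633,137)). The spare tin lies in the groove, lined up with the pair. The cup, jar and bottle are unmoved and the gripper is clear, so I hand in.

```bash
python3 -c "
from workcell import manip
print(manip.sign_off())"
```

```text
the job is handed in; nothing more can be done
None
```

The job is handed in at about 31 s: the blade is fully down in the middle slot beside the two tins, the spare tin rests in the groove on top lined up with them, both were lowered into place, and the bottle, cup and jar were not touched.

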